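Put the display pieces back on their own stands

TASK

The rotor, the jet engine and the canopy are on each other's black stands: put the rotor in the middle of the round stand, the engine in the middle of the square one, and the canopy in the middle of the oblong one, lying lengthwise along it. Use the empty cork pad to park a piece while you swap them; set every piece down upright and gently, without dropping it and never on the bare glass. Leave the brass caliper and the burnishing tool where they lie.

Things in the scene. Friction and masses are not known exactly. Their poses are not given: they have to be found in the camera images.
- rotor: Loose silver diecast helicopter rotor, 0.12 kg, lying flat: four blades in a cross (112 mm tip to tip, 13 mm wide, 10 to 14 mm above its underside) on a hub disc 32 mm across, 12 mm high; a mast 20 mm across stands up from the centre to 50 mm above the underside: grip it there, above the blades. Origin: centre of the underside; z up the mast, x, y along blades. Starts on the square stand.
- engine: Loose steel model jet engine upright on its nozzle, 0.15 kg: round barrel 44 mm across from 14 to 46 mm above its underside, narrowing to 34 mm at the foot and 40 mm at the top rim, 61 mm high in all, fan blades showing on top. Origin: centre of the underside; z up. Starts on the oblong stand.
- canopy: Loose clear jet canopy on a grey sill, 0.06 kg: the sill is a flat block 104 mm long (x), 44 mm wide (y), 14 mm high with upright sides, to be gripped across its width; over it a clear teardrop bubble with grey hoops, up to 40 mm wide, top 40 mm above the underside. Origin: centre of the underside; x along its length, z up. Starts on the round stand, turned anyhow.
- round_stand: Fixed black plastic display stand, a plain flat disc 100 mm in diameter, 12 mm high. The rotor's own stand. Origin: centre of the underside, on the glass; its top is 12 mm higher.
- square_stand: Fixed black plastic display stand, a plain flat square 92 x 92 mm, 12 mm high. The engine's own stand. Origin: centre of the underside, on the glass; its top is 12 mm higher; x, y along its sides.
- oblong_stand: Fixed black plastic display stand, a plain flat oblong 144 mm (x) by 84 mm (y), 12 mm high. The canopy's own stand. Origin: centre of the underside, on the glass; its top is 12 mm higher; x along its length.
- cork_pad: Fixed square pad of brown cork, 92 x 92 mm, 12 mm high, flat on top and empty at the start: the free spot. Origin: centre of the underside, on the glass; its top is 12 mm higher.
- caliper: Loose brass sliding caliper lying flat on the glass, beam 160 x 14 mm, at most 8 mm high, jaws at its -x end reaching 47 mm to -y; not to be disturbed. Origin: on the glass under the middle of the beam; x along the beam.
- burnisher: Loose burnishing tool lying on the glass, about 150 mm long and 9 mm thick, wooden handle and steel tip (to +x); not to be disturbed. Origin: on the glass under it, near the middle; x along it.

How it is judged:
By the outcome, as a careful person would: the job done as asked, in the order asked, and still so for the second after the job is handed in, with the robot touching nothing.
It also fails if it takes over 120 s, if anything falls off the work surface, if the arm or the gripper's body presses on something with over 40 N, if the wrist force passes 120 N, or if a joint passes its speed limit or range.

ROBOT

A 6-joint arm with a two-finger parallel gripper is mounted at the origin on the work surface. World frame = base frame: x ahead of the robot, y to its left, z up, the work surface at z = 0. Lengths are in m, angles in degrees, forces in N, time in s.
With the tool pointing down it reaches from about 0.375 to 0.9 m from the base axis. Payload 3.1 kg.
Tool frame: the origin (TCP) lies midway between the tips of the shut fingers; the grasp point (between the pads) lies 19 mm behind it (bot.hold_point_z is the distance from the TCP to the grasp point, in m); z points along the fingers, y is the line along which they close (so a half turn about z gives the same grasp; the last joint's range is limited). The gripper opens to 87 mm and grips with 3 to 60 N. Pads are 19 mm wide; open, the fingers measure 117 mm over their backs; the gripper's body (75 mm by 190 mm) begins 51 mm behind the grasp point.
Start: joints at [-73.31, 30.224, 82.088, -0, 67.689, -10.227], TCP at [0.283, -0.557, 0.199] pointing down, gripper open.
Joint ranges: [-176.69, 176.69], [-43.24, 126.21], [12.49, 139.97], [-82, 262], [0, 151.66], [-163.58, 163.58]. Speed limits (degrees/s): [159.86, 159.86, 180, 180, 180, 180].

INTERFACE

Orientations are given as a 3x3 rotation matrix whose columns are the frame's x, y, z axes.
In Python, from rig import read_state, optics, order, bot gives the robot as it stands.
- The arm moves only by the tool drive_tool, never from a script. Its argument "steps" is a list of rows, each a list of 7 numbers: the finger opening in mm, from 0 to 87, then the shift along the tool's x, y, z normalised to -1 to 1, where 1 is 0.12 m, then the turn, a rotation vector about the tool's x, y, z normalised to -1 to 1, where 1 is 1.5 rad. In form: [[jaw, tx, ty, tz, ax, ay, az], ...]. A call has 1 to 8 rows; each row is the pose to reach, as a shift and turn from the pose commanded when the call began, along the tool's axes at that moment; what a row does not reach only later rows make up. A row lasts 1/10 s, in which the tool goes at most 50 mm and 8.59 degrees, less where a joint would pass 70% of its speed; a pose out of reach is approached as far as the arm can. A call with a number of a shift or a turn outside -1 to 1 is refused whole. A call with a gripper value outside its range is refused whole. The fingers move at their own pace and stop on an object; the grip force is fixed at half the most. Time passes only in rows, so rows that repeat a pose let the fingers close. It gives the time, the measured TCP pose, the force, the opening and the grip force at its end, in the units of the state.
- read_state(): the state, without advancing time (a new reading comes with each control period).
- optics.capture(name): name is "scene" or "top" or "wrist"; returns a dict with "color" (480x640x3 uint8, blue, green, red), "range_z" (480x640 float32, m along the optical axis (not along the pixel's ray), 0 where there is no reading), "fx", "fy", "cx", "cy" (pixels), "rvec" (rotation vector, rad) and "tvec" (3), from world to camera coordinates, as OpenCV has them. Camera axes: x right, y down, z forward; pixel columns grow to the right and rows downward; lengths in m; the calibration is good to about 2 mm. The wrist camera is an equidistant fisheye: a pixel r from the principal point sees the ray r / f radians off the axis. A picture is of the moment at which its call begins.
- order.hand_in(): hands the job in; it is judged then, once.
The state is a dict: "time_s": time; "joint_positions": joint angles; "qvel": joint speeds; "tau": joint torques, N m; "position": TCP position; "tcp_rot": TCP orientation; "force": force on the tool from outside, world axes, zero at the start; "moment": the same for the moment, N m; "opening": opening from 0.0 (shut) to 1.0 (fully open); "grasp_force": force on a finger pad.
Only numpy, scipy, OpenCV 4.12 (cv2) and the standard library are available. Lean on these libraries where they do the work, as an engineer would, in place of code of your own. Each camera call takes 0.05 s, during which the arm holds its last target. There are 200 camera calls.

## Working session

There is one attempt and no reset: what is moved stays moved. The work goes in short steps, Python scripts to look and compute and a tool call to move; the robot and the scene stay as the last step left them, time stands still between calls to the robot, and variables do not carry over. Pictures are saved under pics/ and viewed, at most 14 in all, crops included, and the job is handed in when it is done.

Besides the shell and the picture viewer there is one more tool, called after ">>>" as name(argument=value, ...), one argument or row to a line, values as JSON. drive_tool: Moves the arm, as the interface text tells. Scaled input: -1 to 1 covers 0.12 m each way for a shift and 1.5 rad each way for a turn. Its arguments: {"type":"object","properties":{"steps":{"type":"array"}},"required":["steps"]}

```bash
mkdir -p pics; ls
python3 - <<'E'
from rig import read_state, optics, order, bot
import cv2,numpy as np
for n in("top","scene"):
    c=optics.capture(n); cv2.imwrite(f"pics/{n}0.png",c["color"]); np.savez(f"{n}0.npz",**c)
    print(n,c["fx"],c["cx"],c["cy"],c["rvec"],c["tvec"],(c["range_z"]>0).mean())
s=read_state();print(s["position"],s["tcp_rot"],s["opening"],s["time_s"])
E
```

```text
pics
top 473.43292139781664 319.0604330739346 231.90268997035912 [ 2.11575469 -2.15222909  0.09144055] [0.02122908 0.52336179 0.78304408] 0.9959602864583333
scene 471.563577451515 317.81987421448724 245.1530686288799 [ 2.25447759  1.32548544 -0.39925841] [-0.23976205 -0.36088912  1.14180264] 0.9959733072916667
[ 0.28275819 -0.55660961  0.19846559] [[ 8.91654960e-01  4.52715241e-01 -5.85907539e-04]
 [ 4.52715514e-01 -8.91653122e-01  1.83669237e-03]
 [ 3.09072341e-04 -1.90294529e-03 -9.99998142e-01]] 0.9997828935785809 0.1
```

View pics/top0.png

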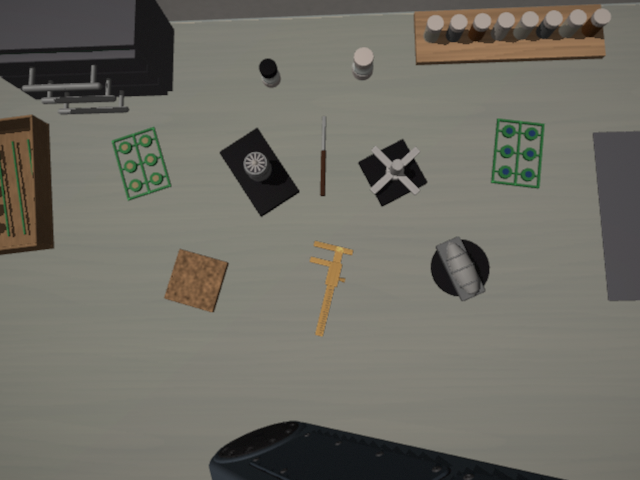

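View pics/scene0.png

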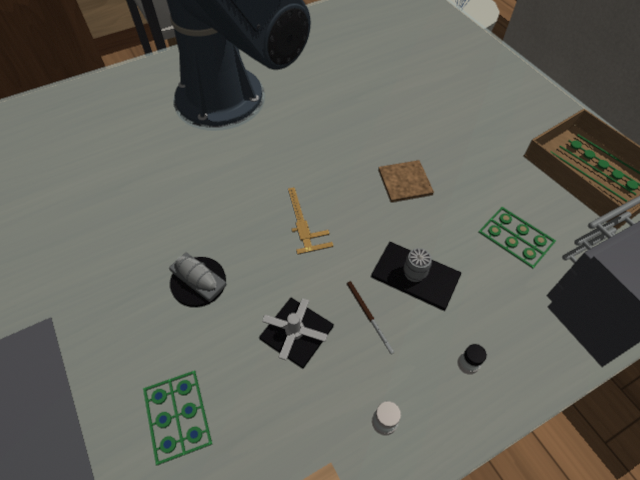

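The top view shows: oblong stand (259,172) carrying the engine (257,163), square stand (393,172) with the rotor (397,168), round stand (460,267) with the canopy, cork pad (196,280), burnisher at x≈323 between the stands, and caliper (330,285). I'll enlarge the four places.

```bash
cat > h.py <<'E'
import numpy as np, cv2
def load(n): return dict(np.load(n))
def cam(c): return cv2.Rodrigues(c["rvec"])[0], c["tvec"].reshape(3)
def ray(c,uv):
    R,t=cam(c); u=np.asarray(uv,float).reshape(-1,2)
    d=np.c_[(u[:,0]-c["cx"])/c["fx"],(u[:,1]-c["cy"])/c["fy"],np.ones(len(u))]
    return -R.T@t, d@R          # origin, directions (world), unit optical depth
def at_z(c,uv,z):
    o,d=ray(c,uv); return o+d*((z-o[2])/d[:,2])[:,None]
def cloud(c):
    v,u=np.mgrid[:480,:640]; o,d=ray(c,np.c_[u.ravel(),v.ravel()])
    return (o+d*c["range_z"].reshape(-1,1)).reshape(480,640,3)
def tri(c1,p1,c2,p2):
    o1,d1=ray(c1,p1);o2,d2=ray(c2,p2);out=[]
    for a,b in zip(d1,d2):
        s=np.linalg.lstsq(np.c_[a,-b],o2-o1,rcond=None)[0]; out.append((o1+s[0]*a+o2+s[1]*b)/2)
    return np.array(out)
E
python3 - <<'E'
from h import *
c=load("top0.npz"); I=c["color"]
w=[(210,120,100,100),(345,122,100,100),(412,218,100,100),(147,230,100,100)]
T=[cv2.resize(I[y:y+b,x:x+a],(400,300) if 0 else (300,300),interpolation=cv2.INTER_CUBIC) for x,y,a,b in w]
cv2.imwrite("pics/t1.png",np.vstack([np.hstack(T[:2]),np.hstack(T[2:])]))
s=load("scene0.npz"); I=s["color"]
w=[(367,225,100,100),(250,285,100,100),(150,230,100,100),(355,130,100,100)]
T=[cv2.resize(I[y:y+b,x:x+a],(300,300),interpolation=cv2.INTER_CUBIC) for x,y,a,b in w]
cv2.imwrite("pics/s1.png",np.vstack([np.hstack(T[:2]),np.hstack(T[2:])]))
P=cloud(c); 
for u,v in[(196,280),(257,163),(397,168),(240,160),(460,267),(280,260),(380,190)]: print(u,v,P[v,u].round(4))
for n,(x0,y0,x1,y1) in dict(obl=(212,122,308,222),sq=(350,130,435,212),rd=(425,230,497,306),cork=(155,240,235,320)).items():
    Q=P[y0:y1,x0:x1].reshape(-1,3); z=Q[:,2]; m=(z>.007)&(z<.018)
    print(n,m.sum(),np.percentile(z,[5,50,95]).round(4))
E
```

```text
196 280 [0.445  0.2327 0.0116]
257 163 [0.639  0.1144 0.0688]
397 168 [ 0.6266 -0.1221  0.0594]
240 160 [0.6622 0.156  0.0101]
460 267 [ 0.4584 -0.2212  0.0489]
280 260 [4.787e-01 8.450e-02 2.000e-04]
380 190 [ 0.5996 -0.0966  0.0127]
obl 2890 [-0.0025  0.0008  0.0646]
sq 1789 [-0.0024  0.001   0.0267]
rd 1155 [-0.0021  0.0091  0.0482]
cork 2663 [-0.0025  0.0011  0.0131]
```

View pics/t1.png

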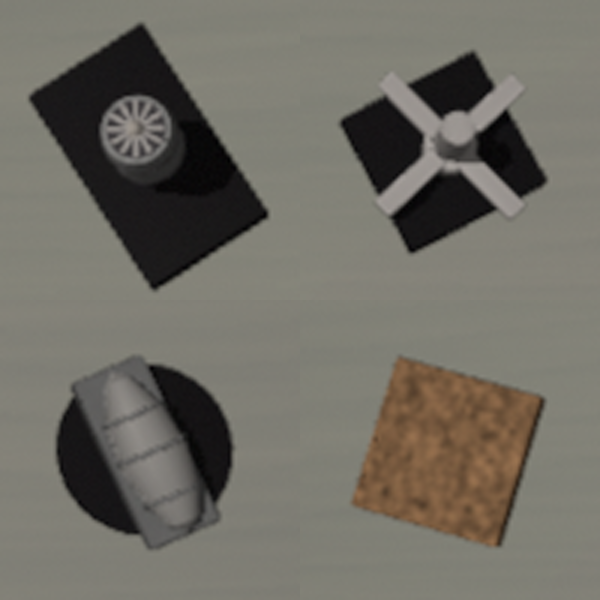

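View pics/s1.png

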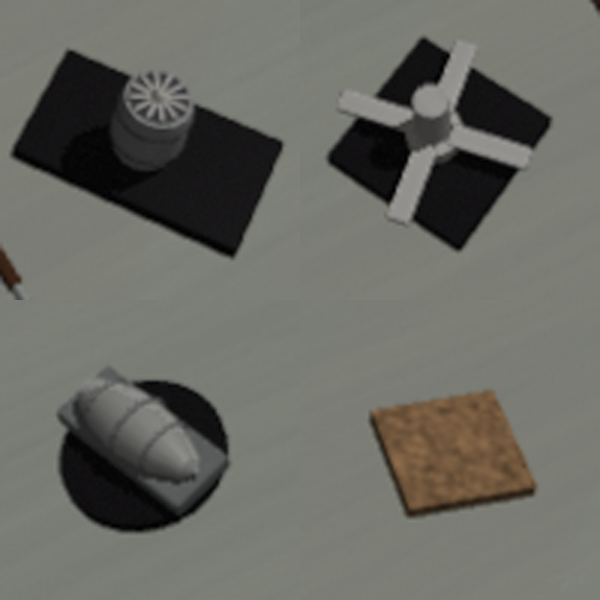

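The crops show the stands' corners, the engine's fan disc (top px 255.0,162.3; scene 419.7,257.7), the mast top (397.7,164.7; 293.3,318.3) and the canopy's sill corners. Next I'll fit the poses.

```bash
cat > fit.py <<'E'
from h import *
from scipy.optimize import least_squares, minimize
t=load("top0.npz"); s=load("scene0.npz")
px=lambda o,p:[[o[0]+(a+.5)/3-.5,o[1]+(b+.5)/3-.5] for a,b in p]
def proj(c,P): return cv2.projectPoints(np.asarray(P,float),c["rvec"],c["tvec"],np.array([[c["fx"],0,c["cx"]],[0,c["fy"],c["cy"]],[0,0,1.]]),None)[0].reshape(-1,2)
def box(p,L,W,z0,z1):
    x,y,a=p; k=np.array([[1,1],[1,-1],[-1,-1],[-1,1]])*[L/2,W/2]
    r=np.array([[np.cos(a),-np.sin(a)],[np.sin(a),np.cos(a)]]); q=k@r.T+[x,y]
    return np.vstack([np.c_[q,np.full(4,z)] for z in(z0,z1)])
def disc(p,R,z0,z1):
    th=np.linspace(0,6.283,60); return np.vstack([np.c_[p[0]+R*np.cos(th),p[1]+R*np.sin(th),np.full(60,z)] for z in(z0,z1)])
def sd(hull,pts): return [cv2.pointPolygonTest(hull,(float(a),float(b)),True) for a,b in pts]
def fit(shape,p0,pts):  # silhouette points per view lie on the hull of the solid
    def f(p): return np.concatenate([sd(cv2.convexHull(proj(c,shape(p)).astype(np.float32)),q) for c,q in pts])
    r=least_squares(f,p0,loss="soft_l1",f_scale=.5,diff_step=1e-4,x_scale=[.01,.01,.1][:len(p0)]); return r.x,np.sqrt(np.mean(r.fun**2))
def dens(c): return np.vstack([np.linspace(c[i],c[(i+1)%len(c)],6)[1:-1] for i in range(len(c))])
E
python3 - <<'E'
from fit import *
print("tri engine",tri(t,[[255.0,162.3]],s,[[419.7,257.7]]).round(4))
print("tri mast",tri(t,[[397.67,164.3]],s,[[293.3,318.3]]).round(4))
D=lambda o,p:dens(np.array(px(o,p)))
def mk(b): return b
r={}
r['obl']=fit(lambda p:box(p,.144,.084,0,.012),[.63,.11,.6],[(t,D((210,120),[(30,97),(143,23),(268,214),(155,290)])),(s,D((367,225),[(68,49),(283,144),(282,150),(234,258),(11,155)])) ])
r['sq']=fit(lambda p:box(p,.092,.092,0,.012),[.62,-.115,.5],[(t,D((345,122),[(41,122),(175,51),(248,182),(113,253)])),(s,D((250,285),[(123,37),(252,120),(160,250),(28,160)]))])
r['cork']=fit(lambda p:box(p,.092,.092,0,.012),[.445,.2327,.2],[(t,D((147,230),[(99,56),(245,100),(199,247),(52,204)])),(s,D((355,130),[(71,110),(192,90),(235,190),(109,216)]))])
r['canopy']=fit(lambda p:box(p,.104,.044,.012,.026),[.4584,-.2212,.5],[(t,D((412,218),[(72,85),(138,56),(219,220),(153,249)]))])
rp=(t,np.array(px((412,218),[(57,150),(62,120),(232,145),(226,185),(215,210),(85,215),(110,229),(135,234),(165,65),(190,72),(215,95)])))
rs=(s,np.array(px((150,230),[(61,165),(72,200),(100,225),(135,231),(175,220),(224,180),(228,140),(150,80),(190,87),(215,110)])))
r['rd']=fit(lambda p:disc(p,.05,0,.012),[.4584,-.2212],[rp,rs])
for k,v in r.items(): print(k,np.r_[v[0][:2].round(4),np.degrees(v[0][2:]).round(1)],"rms px",round(v[1],2))
# heights by two views
print("cork top corners",tri(t,px((147,230),[(99,56),(52,204)]),s,px((355,130),[(192,90),(71,110)])).round(4))
print("sill corners",tri(t,px((412,218),[(72,85),(138,56),(153,249),(219,220)]),s,px((150,230),[(181,207),(230,163),(57,112),(112,67)])).round(4))
E
```

```text
tri engine [[0.6406 0.1182 0.0683]]
tri mast [[ 0.6325 -0.1224  0.0623]]
obl [ 0.6413  0.1221 32.6   ] rms px 0.86
sq [ 0.6328 -0.1198 26.5   ] rms px 1.08
cork [  0.445    0.2343 -17.1   ] rms px 1.21
canopy [ 0.458  -0.2281 23.3   ] rms px 1.32
rd [ 0.4599 -0.2304] rms px 0.84
cork top corners [[0.4888 0.2215 0.118 ]
 [0.4035 0.2398 0.0304]]
sill corners [[ 0.4961 -0.2101 -0.017 ]
 [ 0.5141 -0.2036  0.0597]
 [ 0.3976 -0.2532 -0.0146]
 [ 0.4244 -0.2395  0.0655]]
```

Run:
```python
from fit import *
B={'obl':box([.6413,.1221,np.radians(32.6)],.144,.084,0,.012),'sq':box([.6328,-.1198,np.radians(26.5)],.092,.092,0,.012),'cork':box([.445,.2343,np.radians(-17.1)],.092,.092,0,.012),'can':box([.458,-.2281,np.radians(23.3)],.104,.044,.012,.026),'rd':disc([.4599,-.2304],.05,0,.012)}
out=[]
for c,w in((t,[(210,120),(345,122),(412,218),(147,230)]),(s,[(367,225),(250,285),(150,230),(355,130)])):
    k=[]
    for (x,y),ns in zip(w,[['obl'],['sq'],['can','rd'],['cork']]):
        I=cv2.resize(c["color"][y:y+100,x:x+100],(400,300) if 0 else (300,300),interpolation=cv2.INTER_CUBIC)
        I=cv2.convertScaleAbs(I,alpha=1.6,beta=10)
        for n in ns:
            q=(proj(c,B[n])-[x,y]+.5)*3-.5; h=len(q)//2
            for P,col in((q[:h],(0,0,255)),(q[h:],(0,255,0))): cv2.polylines(I,[P.round().astype(int)],True,col,1)
        k.append(I)
    out.append(np.vstack([np.hstack(k[:2]),np.hstack(k[2:])]))
cv2.imwrite("pics/o1.png",cv2.resize(np.hstack(out)[:, :],(800,400))) 
cv2.imwrite("pics/o1t.png",out[0]);cv2.imwrite("pics/o1s.png",out[1])
```

```text
(no output)
```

View pics/o1t.png

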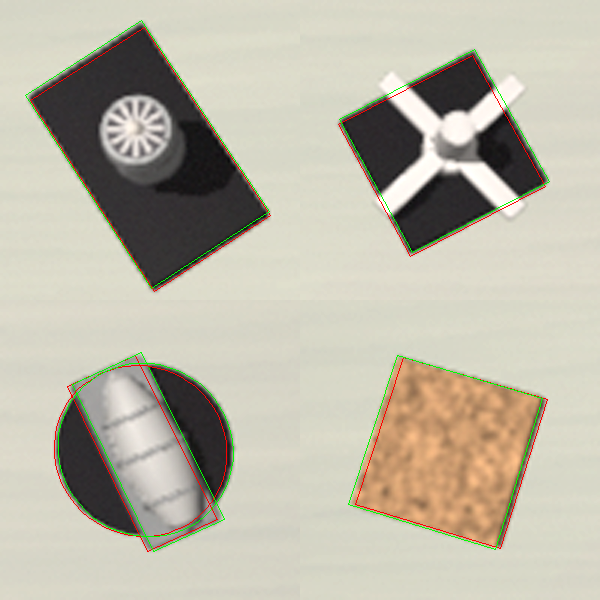

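View pics/o1s.png

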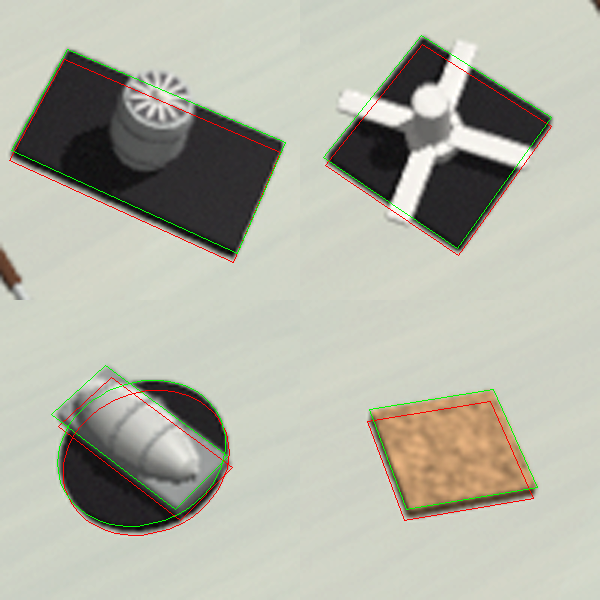

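The stand fits overlay to within about 1 mm. The canopy needs refitting from both views, with the yaw nearer 26°.

Run:
```python
from fit import *
D=lambda o,p:dens(np.array(px(o,p)))
A=(t,D((412,218),[(71,85),(138,56),(220,219),(153,250)]));Bv=(s,D((150,230),[(57,111),(111,67),(230,162),(230,167),(181,217),(176,215)]))
for L in([A],[Bv],[A,Bv]):
  best=min((fit(lambda p:box(p,.104,.044,.012,.026),[.458,-.228,a],L) for a in np.radians([22,25,28])),key=lambda r:r[1])
  print(best[0][:2].round(4),np.degrees(best[0][2]).round(1),round(best[1],2))
# sill top height check by depth, engine/rotor tops too
P=cloud(t)
for a,b in((430-0,0),):pass
for (u,v) in ((443,247),(459,296)): print("sill end",P[v-1:v+2,u-1:u+2,2].mean().round(4))
# mast and engine axis, both views, known top heights
print(at_z(t,[[397.67,164.3]],.062),at_z(s,[[293.3,318.3]],.062),at_z(t,[[255,162.3]],.0705),at_z(s,[[419.7,257.7]],.0705))
# blade yaw
q=at_z(t,px((345,122),[(87,80),(219,213),(220,83),(84,208)]),.026);print(q.round(4)[:,:2],q.mean(0).round(4))
```

```text
[ 0.458  -0.2281] 23.6 1.15
[ 0.4568 -0.2262] 19.2 0.93
[ 0.4573 -0.2275] 21.5 1.12
sill end 0.0254
sill end 0.0117
[[ 0.63227562 -0.12315859  0.062     ]] [[ 0.63265065 -0.12162584  0.062     ]] [[0.63979441 0.11748854 0.0705    ]] [[0.64161673 0.11736479 0.0705    ]]
[[ 0.6724 -0.0865]
 [ 0.5904 -0.1607]
 [ 0.6683 -0.1644]
 [ 0.5952 -0.0825]] [ 0.6316 -0.1235  0.026 ]
```

Run:
```python
from fit import *
for c,o,p,z in((t,(412,218),[(71,85),(138,56),(220,219),(153,250)],.026),(s,(150,230),[(57,111),(111,67),(230,162),(181,210)],.026)):
    q=at_z(c,px(o,p),z)[:,:2]; print(q.round(4).tolist(),q.mean(0).round(4),[(np.linalg.norm(q[i]-q[i-1]).round(4),np.degrees(np.arctan2(*(q[i]-q[i-1])[::-1])).round(1)) for i in range(4)])
# enlarged crops
T=[cv2.convertScaleAbs(cv2.resize(c["color"][y:y+60,x:x+60],(400,400),interpolation=cv2.INTER_CUBIC),alpha=1.7) for c,x,y in((t,432,235),(s,165,248))]
cv2.imwrite("pics/c1.png",np.hstack(T))
```

```text
[[0.4963, -0.187], [0.5123, -0.2257], [0.419, -0.2666], [0.4022, -0.2284]] [ 0.4574 -0.2269] [(np.float64(0.1028), np.float64(23.8)), (np.float64(0.0419), np.float64(-67.6)), (np.float64(0.1019), np.float64(-156.3)), (np.float64(0.0417), np.float64(113.7))]
[[0.4185, -0.2652], [0.4046, -0.2259], [0.5012, -0.1881], [0.5165, -0.225]] [ 0.4602 -0.226 ] [(np.float64(0.106), np.float64(-157.7)), (np.float64(0.0417), np.float64(109.4)), (np.float64(0.1038), np.float64(21.4)), (np.float64(0.0399), np.float64(-67.5))]
```

View pics/c1.png

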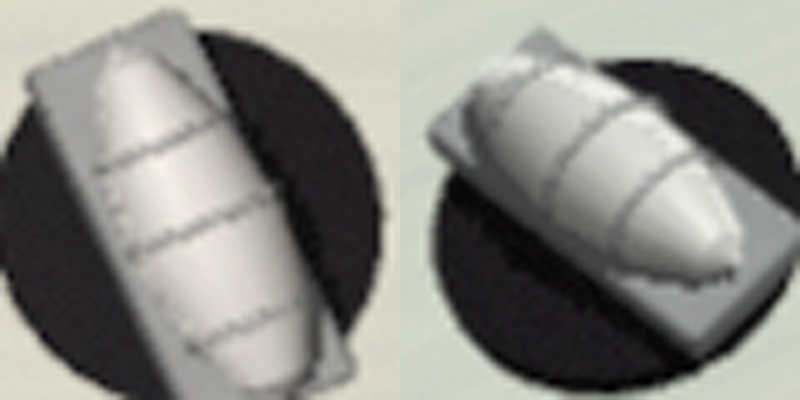

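The canopy sill centre is (0.4585, −0.227) at yaw 23°, and both views agree. Approaching above it now.

```bash
cat > go.py <<'E'
import sys,numpy as np
from rig import read_state
from scipy.spatial.transform import Rotation as Ro
s=read_state();p=np.array(s["position"]);R=np.array(s["tcp_rot"])
x,y,z,az=map(float,sys.argv[1:5]); a=np.radians(az)
T=np.array([[np.cos(a),np.sin(a),0],[np.sin(a),-np.cos(a),0],[0,0,-1]])
d=R.T@(np.array([x,y,z])-p)/.12; r=Ro.from_matrix(R.T@T).as_rotvec()/1.5
n=int(np.ceil(max(abs(d).max(),abs(r).max())))
print("t",round(s["time_s"],2),"pos",p.round(4),"calls",n,"shift",d.round(3),"per call",(d/n).round(3),"turn",r.round(4),"F",np.round(s["force"],1),"j",np.round(s["joint_positions"],0))
E
python3 go.py .4585 -.227 .12 23
```

```text
t 0.1 pos [ 0.2828 -0.5566  0.1985] calls 3 shift [ 2.549 -1.785  0.658] per call [ 0.85  -0.595  0.219] turn [-0.0013 -0.0002  0.0456] F [-0.1  0.7 -0.2] j [-73.  30.  82.  -0.  68. -10.]
```

>>> drive_tool(
  steps=[
    [64,0.22,-0.15,0.06,0,0,0],
    [64,0.43,-0.3,0.11,0,0,0],
    [64,0.64,-0.45,0.165,0,0,0],
    [64,0.85,-0.595,0.22,0,0,0],
    [64,0.85,-0.595,0.22,0,0,0],
  ],
)

```text
time_s: 0.6
position: [0.3421, -0.4421, 0.1714]
tcp_rot: [[0.89, 0.456, -0.002], [0.456, -0.89, 0.006], [0.001, -0.007, -1.0]]
force: [0.1, -0.1, -0.8]
opening: 0.747
grasp_force: 0.0
```

>>> drive_tool(
  steps=[
    [64,0.22,-0.15,0.06,0,0,0],
    [64,0.43,-0.3,0.11,0,0,0],
    [64,0.64,-0.45,0.165,0,0,0],
    [64,0.85,-0.595,0.22,0,0,0],
    [64,0.85,-0.595,0.22,0,0,0],
  ],
)

```text
time_s: 1.1
position: [0.4003, -0.3341, 0.1456]
tcp_rot: [[0.89, 0.456, -0.002], [0.456, -0.89, 0.004], [-0.0, -0.004, -1.0]]
force: [0.4, -0.8, -0.4]
opening: 0.734
grasp_force: 0.0
```

```bash
python3 go.py .4585 -.227 .10 23
```

```text
t 1.1 pos [ 0.4003 -0.3341  0.1456] calls 1 shift [ 0.839 -0.572  0.382] per call [ 0.839 -0.572  0.382] turn [-0.0028  0.0002  0.0478] F [ 0.4 -0.8 -0.4] j [-52.  27. 100.   0.  54.  11.]
```

>>> drive_tool(
  steps=[
    [64,0.21,-0.14,0.1,0,0,0.01],
    [64,0.42,-0.29,0.19,0,0,0.024],
    [64,0.63,-0.43,0.29,0,0,0.036],
    [64,0.84,-0.572,0.38,-0.002,0,0.047],
    [64,0.84,-0.572,0.38,-0.002,0,0.047],
    [64,0.84,-0.572,0.38,-0.002,0,0.047],
    [64,0.84,-0.572,0.38,-0.002,0,0.047],
  ],
)

```text
time_s: 1.8
position: [0.4594, -0.2326, 0.1014]
tcp_rot: [[0.922, 0.388, 0.002], [0.388, -0.922, -0.004], [0.001, 0.005, -1.0]]
force: [0.1, 0.4, -0.5]
opening: 0.737
grasp_force: 0.0
```

```bash
python3 go.py .4585 -.227 .0145 23;  python3 - <<'E'
from rig import optics
import cv2,numpy as np
for n in("wrist",):
    c=optics.capture(n); np.savez("w0.npz",**c); print(c["fx"],c["cx"],c["cy"]); cv2.imwrite("pics/w0.png",c["color"])
E
```

```text
t 1.8 pos [ 0.4594 -0.2326  0.1014] calls 1 shift [ 0.011 -0.05   0.724] per call [ 0.011 -0.05   0.724] turn [ 0.0033 -0.0004 -0.002 ] F [ 0.1  0.4 -0.5] j [-39.  30. 103.  -0.  46.  28.]
371.64829954431775 318.87240999241885 238.17013654424792
```

View pics/w0.png

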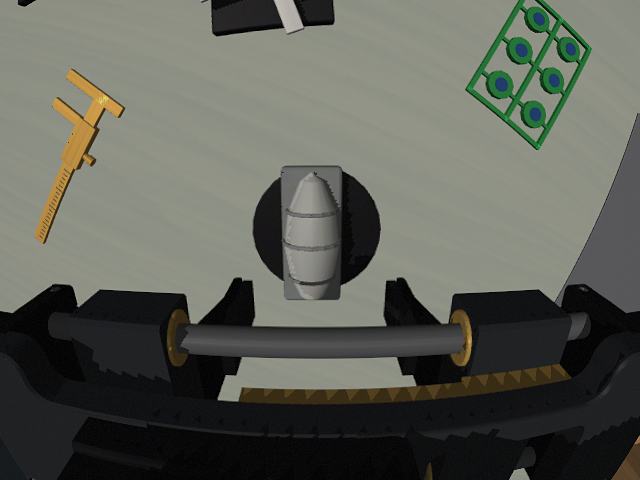

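The wrist view shows the canopy sill (281–341, 166–300) square to the fingers, about 9 px (≈6 mm) to one side of the jaw midline (320). That matches the computed correction.

>>> drive_tool(
  steps=[
    [64,0.01,-0.05,0.1,0.003,0,-0.002],
    [64,0.01,-0.05,0.2,0.003,0,-0.002],
    [64,0.01,-0.05,0.3,0.003,0,-0.002],
    [64,0.01,-0.05,0.4,0.003,0,-0.002],
    [64,0.01,-0.05,0.4,0.003,0,-0.002],
    [64,0.01,-0.05,0.4,0.003,0,-0.002],
  ],
)

```text
time_s: 2.45
position: [0.4576, -0.2247, 0.0523]
tcp_rot: [[0.92, 0.392, -0.002], [0.392, -0.92, 0.002], [-0.001, -0.003, -1.0]]
force: [-1.2, -0.4, -0.0]
opening: 0.734
grasp_force: 0.0
```

```bash
python3 go.py .4585 -.227 .0145 23
```

```text
t 2.45 pos [ 0.4576 -0.2247  0.0523] calls 1 shift [-0.001  0.022  0.315] per call [-0.001  0.022  0.315] turn [-0.0018  0.0003  0.0006] F [-1.2 -0.4 -0. ] j [-39.  35. 106.   0.  40.  28.]
```

>>> drive_tool(
  steps=[
    [64,0,0.02,0.06,0,0,0],
    [64,0,0.02,0.12,0,0,0],
    [64,0,0.02,0.18,0,0,0],
    [64,0,0.02,0.24,0,0,0],
    [64,0,0.02,0.3,0,0,0],
    [64,0,0.02,0.3,0,0,0],
    [64,0,0.02,0.3,0,0,0],
    [64,0,0.02,0.3,0,0,0],
  ],
)

```text
time_s: 3.25
position: [0.459, -0.2271, 0.0171]
tcp_rot: [[0.92, 0.392, -0.0], [0.392, -0.92, 0.001], [0.0, -0.001, -1.0]]
force: [-0.6, 0.2, -0.4]
opening: 0.738
grasp_force: 0.0
```

```bash
python3 go.py .4585 -.227 .0145 23;  python3 - <<'E'
from rig import optics
import cv2,numpy as np
c=optics.capture("wrist"); cv2.imwrite("pics/w1.png",c["color"][140:420,160:480])
E
```

```text
t 3.25 pos [ 0.459  -0.2271  0.0171] calls 1 shift [-0.003 -0.003  0.021] per call [-0.003 -0.003  0.021] turn [-0.0007 -0.0002  0.0006] F [-0.6  0.2 -0.4] j [-39.  39. 106.   0.  35.  28.]
```

View pics/w1.png

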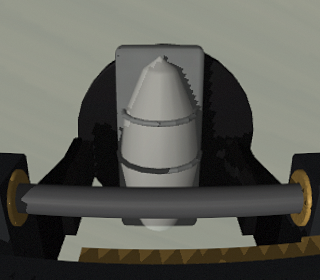

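The sill (crop columns 117–202, centre 160) is centred between the fingers. Lowering the last 2.5 mm and gripping.

>>> drive_tool(
  steps=[
    [64,0,0,0.02,0,0,0],
    [60,0,0,0.02,0,0,0],
    [50,0,0,0.02,0,0,0],
    [42,0,0,0.02,0,0,0],
    [40,0,0,0.02,0,0,0],
    [40,0,0,0.02,0,0,0],
    [40,0,0,0.02,0,0,0],
    [40,0,0,0.02,0,0,0],
  ],
)

```text
time_s: 4.1
position: [0.4588, -0.227, 0.0145]
tcp_rot: [[0.92, 0.392, -0.0], [0.392, -0.92, 0.001], [0.0, -0.001, -1.0]]
force: [0.7, -0.4, -0.7]
opening: 0.463
grasp_force: 0.0
```

```bash
python3 go.py .445 .2343 .10 23; python3 -c "
from rig import read_state as r;s=r();print(s['opening']*87,s['grasp_force'])"
```

```text
t 4.1 pos [ 0.4588 -0.227   0.0145] calls 4 shift [ 1.4   -3.584 -0.707] per call [ 0.35  -0.896 -0.177] turn [-0.001  -0.0001  0.0006] F [ 0.7 -0.4 -0.7] j [-39.  39. 106.   0.  35.  28.]
40.268869050203804 0.0
```

>>> drive_tool(
  steps=[
    [37,0,0,0,0,0,0],
    [34,0,0,0,0,0,0],
    [31,0,0,0,0,0,0],
    [30,0,0,0,0,0,0],
    [30,0,0,0,0,0,0],
    [30,0,0,0,0,0,0],
  ],
)

```text
time_s: 4.7
position: [0.4587, -0.227, 0.0145]
tcp_rot: [[0.92, 0.392, -0.001], [0.392, -0.92, 0.001], [0.0, -0.002, -1.0]]
force: [-0.3, 0.5, -1.4]
opening: 0.403
grasp_force: 29.3
```

Run:
```python
from rig import optics,read_state
import cv2,numpy as np
c=optics.capture("wrist"); a=c["color"][120:420,140:500]
d=optics.capture("scene"); b=cv2.resize(d["color"][200:320,120:264],(360,300),interpolation=cv2.INTER_CUBIC)
cv2.imwrite("pics/w2.png",np.hstack([a,b]));s=read_state();print(s['opening']*87,s['grasp_force'])
```

```text
34.80296770645608 29.318092530593276
```

View pics/w2.png

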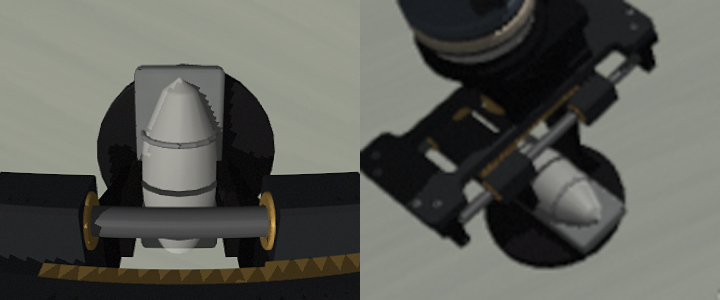

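The crops show both fingers flush against the sill sides (wrist crop columns 135 and 222), with the pads at 29 N. Lifting gently.

>>> drive_tool(
  steps=[
    [30,0,0,-0.04,0,0,0],
    [30,0,0,-0.1,0,0,0],
    [30,0,0,-0.2,0,0,0],
    [30,0,0,-0.3,0,0,0],
    [30,0,0,-0.4,0,0,0],
    [30,0,0,-0.4,0,0,0],
    [30,0,0,-0.4,0,0,0],
  ],
)

```text
time_s: 5.5
position: [0.4591, -0.2273, 0.0632]
tcp_rot: [[0.92, 0.392, 0.001], [0.392, -0.92, 0.001], [0.001, -0.0, -1.0]]
force: [-0.2, -0.4, -0.3]
opening: 0.406
grasp_force: 29.3
```

```bash
python3 go.py .445 .2343 .065 23
python3 - <<'E'
from rig import optics,read_state
import cv2,numpy as np
c=optics.capture("wrist"); a=c["color"][120:420,140:500]
d=optics.capture("scene"); b=cv2.resize(d["color"][200:320,120:264],(360,300),interpolation=cv2.INTER_CUBIC)
cv2.imwrite("pics/w3.png",np.hstack([a,b]));s=read_state();print(s['opening']*87,s['grasp_force'])
E
```

```text
t 5.5 pos [ 0.4591 -0.2273  0.0632] calls 4 shift [ 1.398 -3.585 -0.013] per call [ 0.35  -0.896 -0.003] turn [-0.0002 -0.0005  0.0006] F [-0.2 -0.4 -0.3] j [-39.  34. 105.   0.  41.  28.]
35.38781686281092 29.301379350945354
```

View pics/w3.png

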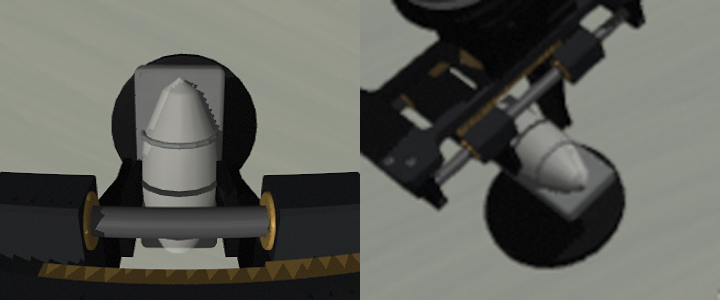

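The canopy stays in the jaws and the empty disc drops away beneath it, so it is held. Carrying it to the cork.

>>> drive_tool(
  steps=[
    [30,0.04,-0.1,0,0,0,0],
    [30,0.11,-0.28,0,0,0,0],
    [30,0.19,-0.48,0,0,0,0],
    [30,0.27,-0.69,0,0,0,0],
    [30,0.35,-0.896,0,0,0,0],
  ],
)

```text
time_s: 6.1
position: [0.4543, -0.1096, 0.0622]
tcp_rot: [[0.92, 0.391, -0.002], [0.391, -0.92, 0.003], [-0.001, -0.003, -1.0]]
force: [-0.1, -0.3, -1.0]
opening: 0.405
grasp_force: 29.3
```

>>> drive_tool(
  steps=[
    [30,0.09,-0.22,0,0,0,0],
    [30,0.18,-0.45,0,0,0,0],
    [30,0.26,-0.67,0,0,0,0],
    [30,0.35,-0.896,0,0,0,0],
  ],
)

```text
time_s: 6.5
position: [0.4506, 0.0056, 0.0624]
tcp_rot: [[0.92, 0.391, -0.002], [0.391, -0.92, 0.002], [-0.001, -0.003, -1.0]]
force: [0.4, 0.3, -0.5]
opening: 0.406
grasp_force: 29.3
```

>>> drive_tool(
  steps=[
    [30,0.09,-0.22,0,0,0,0],
    [30,0.18,-0.45,0,0,0,0],
    [30,0.26,-0.67,0,0,0,0],
    [30,0.35,-0.896,0,0,0,0],
    [30,0.35,-0.896,0,0,0,0],
    [30,0.35,-0.896,0,0,0,0],
  ],
)

```text
time_s: 7.1
position: [0.4474, 0.1198, 0.0627]
tcp_rot: [[0.919, 0.394, -0.002], [0.394, -0.919, 0.001], [-0.001, -0.002, -1.0]]
force: [-0.4, 0.2, -0.8]
opening: 0.41
grasp_force: 29.3
```

```bash
python3 go.py .445 .2343 .065 23
```

```text
t 7.1 pos [0.4474 0.1198 0.0627] calls 1 shift [ 0.357 -0.885 -0.018] per call [ 0.357 -0.885 -0.018] turn [-0.0012  0.0008  0.0022] F [-0.4  0.2 -0.8] j [  1.  32. 112.   0.  37.  68.]
```

>>> drive_tool(
  steps=[
    [30,0.09,-0.22,0,0,0,0],
    [30,0.18,-0.45,0,0,0,0],
    [30,0.27,-0.67,0,0,0,0],
    [30,0.357,-0.885,0,0,0,0.002],
    [30,0.357,-0.885,0,0,0,0.002],
    [30,0.357,-0.885,0,0,0,0.002],
    [30,0.357,-0.885,0,0,0,0.002],
  ],
)

```text
time_s: 7.8
position: [0.446, 0.2322, 0.063]
tcp_rot: [[0.922, 0.387, -0.002], [0.387, -0.922, 0.001], [-0.001, -0.001, -1.0]]
force: [-0.7, 0.2, 0.1]
opening: 0.407
grasp_force: 29.3
```

>>> drive_tool(
  steps=[
    [30,0,0,0.06,0,0,0],
    [30,0,0,0.12,0,0,0],
    [30,0,0,0.18,0,0,0],
    [30,0,0,0.24,0,0,0],
    [30,0,0,0.3,0,0,0],
    [30,0,0,0.34,0,0,0],
    [30,0,0,0.34,0,0,0],
    [30,0,0,0.34,0,0,0],
  ],
)

```text
time_s: 8.6
position: [0.4462, 0.2337, 0.0223]
tcp_rot: [[0.921, 0.389, -0.001], [0.389, -0.921, 0.001], [-0.0, -0.002, -1.0]]
force: [-0.3, 0.1, -0.7]
opening: 0.404
grasp_force: 29.3
```

```bash
python3 go.py .445 .2343 .0145 23
```

```text
t 8.6 pos [0.4462 0.2337 0.0223] calls 1 shift [-0.007 -0.009  0.065] per call [-0.007 -0.009  0.065] turn [-0.001   0.     -0.0013] F [-0.3  0.1 -0.7] j [ 15.  38. 107.   0.  35.  82.]
```

>>> drive_tool(
  steps=[
    [30,0,0,0.02,0,0,0],
    [30,0,0,0.035,0,0,0],
    [30,0,0,0.045,0,0,0],
    [30,0,0,0.052,0,0,0],
    [30,0,0,0.058,0,0,0],
    [30,0,0,0.062,0,0,0],
    [30,0,0,0.062,0,0,0],
    [30,0,0,0.062,0,0,0],
  ],
)

```text
time_s: 9.4
position: [0.4463, 0.2336, 0.015]
tcp_rot: [[0.921, 0.389, -0.0], [0.389, -0.921, 0.001], [0.0, -0.002, -1.0]]
force: [0.1, 0.2, 0.2]
opening: 0.402
grasp_force: 29.3
```

>>> drive_tool(
  steps=[
    [30,0,0,0.003,0,0,0],
    [30,0,0,0.006,0,0,0],
    [30,0,0,0.006,0,0,0],
    [30,0,0,0.006,0,0,0],
  ],
)

```text
time_s: 9.8
position: [0.4464, 0.2337, 0.0144]
tcp_rot: [[0.921, 0.389, -0.0], [0.389, -0.921, 0.002], [0.0, -0.001, -1.0]]
force: [-0.3, -0.1, 0.9]
opening: 0.405
grasp_force: 29.5
```

Light contact. Releasing and rising.

>>> drive_tool(
  steps=[
    [36,0,0,0,0,0,0],
    [40,0,0,0,0,0,0],
    [46,0,0,0,0,0,0],
    [54,0,0,0,0,0,0],
    [64,0,0,0,0,0,0],
    [64,0,0,0,0,0,0],
  ],
)

```text
time_s: 10.4
position: [0.4462, 0.2336, 0.0142]
tcp_rot: [[0.921, 0.389, -0.001], [0.389, -0.921, 0.001], [-0.0, -0.002, -1.0]]
force: [-0.3, 0.2, 0.3]
opening: 0.691
grasp_force: 0.0
```

>>> drive_tool(
  steps=[
    [64,0,0,-0.1,0,0,0],
    [64,0,0,-0.25,0,0,0],
    [64,0,0,-0.45,0,0,0],
    [64,0,0,-0.65,0,0,0],
    [64,0,0,-0.85,0,0,0],
    [64,0,0,-0.95,0,0,0],
    [64,0,0,-0.95,0,0,0],
  ],
)

```text
time_s: 11.1
position: [0.4478, 0.2339, 0.1308]
tcp_rot: [[0.921, 0.389, 0.005], [0.389, -0.921, 0.003], [0.005, -0.001, -1.0]]
force: [-0.1, -0.6, 0.3]
opening: 0.734
grasp_force: 0.0
```

```bash
python3 go.py .632 -.1225 .13 23
python3 - <<'E'
from rig import optics
from h import *
np.savez("top1.npz",**optics.capture("top"));np.savez("scene1.npz",**optics.capture("scene"))
np.savez("w1.npz",**optics.capture("wrist"))
c=load("top1.npz");d=load("scene1.npz");w=load("w1.npz")
T=[cv2.resize(I[y:y+100,x:x+100],(266,266),interpolation=cv2.INTER_CUBIC) for I,x,y in((c["color"],147,230),(c["color"],412,218),(d["color"],355,130))]
T2=[cv2.resize(I[y:y+h,x:x+h],(266,266),interpolation=cv2.INTER_AREA) for I,x,y,h in((w["color"],160,120,320),(c["color"],345,122,100),(d["color"],150,230,100))]
cv2.imwrite("pics/p1.png",np.vstack([np.hstack(T),np.hstack(T2)]))
E
```

```text
t 11.1 pos [0.4478 0.2339 0.1308] calls 4 shift [0.259 3.333 0.006] per call [0.065 0.833 0.001] turn [-0.0005 -0.0036 -0.0013] F [-0.1 -0.6  0.3] j [ 15.  27. 103.   0.  50.  82.]
```

View pics/p1.png

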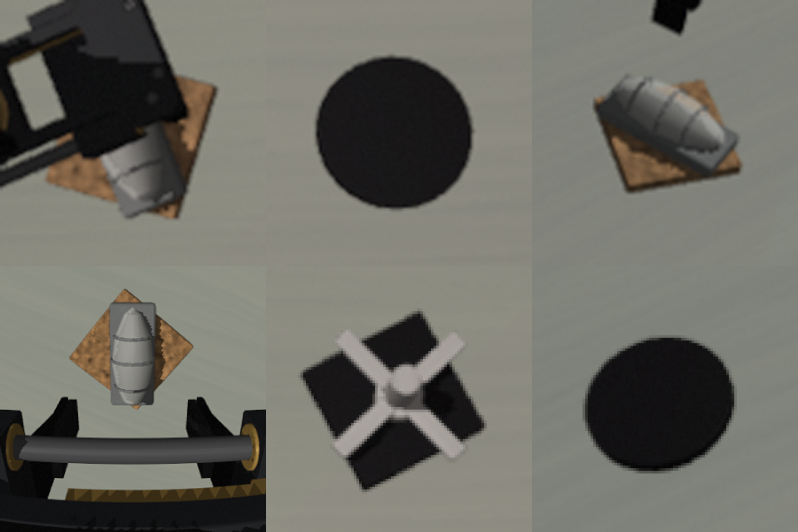

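The canopy sits flat on the cork along its diagonal, and the round stand is empty (top crop centre ≈(394,132)). Next I'll refine the disc position and head to the rotor.

Run:
```python
from fit import *
t1=load("top1.npz");s1=load("scene1.npz")
def edge(c,x,y,n=100):
    g=cv2.GaussianBlur(c["color"][y:y+n,x:x+n].max(2),(0,0),.7)
    k=cv2.resize(g,None,fx=4,fy=4,interpolation=cv2.INTER_CUBIC); m=(k<62).astype(np.uint8)
    q=max(cv2.findContours(m,cv2.RETR_EXTERNAL,cv2.CHAIN_APPROX_NONE)[0],key=cv2.contourArea)[::6,0]
    return (q+.5)/4-.5+[x,y]
for v in([(t1,edge(t1,412,218))],[(s1,edge(s1,150,230))],[(t1,edge(t1,412,218)),(s1,edge(s1,150,230))]):
    r=fit(lambda p:disc(p,.05,0,.012),[.46,-.23],v);print(r[0].round(4),round(r[1],2))
```

```text
[ 0.4601 -0.2307] 0.92
[ 0.4587 -0.2298] 0.82
[ 0.4595 -0.2302] 0.91
```

>>> drive_tool(
  steps=[
    [64,0.02,0.2,0,0,0,0],
    [64,0.03,0.42,0,0,0,0],
    [60,0.05,0.63,0,0,0,0],
    [60,0.065,0.833,0,0,0,0],
  ],
)

```text
time_s: 11.65
position: [0.4919, 0.1434, 0.1269]
tcp_rot: [[0.921, 0.389, -0.003], [0.389, -0.921, 0.001], [-0.002, -0.002, -1.0]]
force: [0.3, 0.1, 1.2]
opening: 0.701
grasp_force: 0.0
```

>>> drive_tool(
  steps=[
    [60,0.02,0.2,0,0,0,0],
    [60,0.03,0.42,0,0,0,0],
    [60,0.05,0.63,0,0,0,0],
    [60,0.065,0.833,0,0,0,0],
  ],
)

```text
time_s: 12.05
position: [0.5379, 0.0543, 0.1266]
tcp_rot: [[0.921, 0.388, -0.003], [0.388, -0.921, 0.002], [-0.002, -0.003, -1.0]]
force: [-0.2, -0.4, -0.0]
opening: 0.689
grasp_force: 0.0
```

>>> drive_tool(
  steps=[
    [60,0.02,0.2,0,0,0,0],
    [60,0.03,0.42,0,0,0,0],
    [60,0.05,0.63,0,0,0,0],
    [60,0.065,0.833,0,0,0,0],
    [60,0.065,0.833,0,0,0,0],
    [60,0.065,0.833,0,0,0,0],
  ],
)

```text
time_s: 12.65
position: [0.5833, -0.0337, 0.1265]
tcp_rot: [[0.922, 0.388, -0.004], [0.388, -0.922, 0.003], [-0.002, -0.004, -1.0]]
force: [-0.9, -0.2, -0.6]
opening: 0.692
grasp_force: 0.0
```

```bash
python3 go.py .6325 -.1225 .10 23
```

```text
t 12.65 pos [ 0.5833 -0.0337  0.1265] calls 1 shift [0.091 0.842 0.217] per call [0.091 0.842 0.217] turn [-0.0026  0.0016 -0.0023] F [-0.9 -0.2 -0.6] j [-14.  32.  92.   0.  56.  53.]
```

>>> drive_tool(
  steps=[
    [60,0.02,0.2,0.05,0,0,0],
    [56,0.04,0.42,0.1,0,0,0],
    [52,0.06,0.63,0.15,0,0,0],
    [48,0.09,0.842,0.217,-0.002,0.001,-0.002],
    [48,0.09,0.842,0.217,-0.002,0.001,-0.002],
    [48,0.09,0.842,0.217,-0.002,0.001,-0.002],
    [48,0.09,0.842,0.217,-0.002,0.001,-0.002],
    [48,0.09,0.842,0.217,-0.002,0.001,-0.002],
  ],
)

```text
time_s: 13.45
position: [0.6331, -0.1214, 0.1018]
tcp_rot: [[0.92, 0.393, 0.001], [0.393, -0.92, -0.0], [0.001, 0.001, -1.0]]
force: [-0.4, -0.1, 0.3]
opening: 0.551
grasp_force: 0.0
```

```bash
python3 go.py .6325 -.1225 .030 23
python3 - <<'E'
from rig import optics
from h import *
c=optics.capture("wrist"); np.savez("w2.npz",**c)
R,t=cam(c); v,u=np.mgrid[:480,:640]; dx=u-c["cx"];dy=v-c["cy"]; r=np.hypot(dx,dy)+1e-9; th=r/c["fx"]
d=np.dstack([np.sin(th)*dx/r,np.sin(th)*dy/r,np.cos(th)]); Z=c["range_z"]
P=((d/d[...,2:]*Z[...,None]).reshape(-1,3)-t)@R; P=P[Z.ravel()>0]
n=np.hypot(P[:,0]-.6325,P[:,1]+.1225)
m=(n<.025)&(P[:,2]>.055)&(P[:,2]<.07); q=P[m]; print("mast",m.sum(),q.mean(0).round(4),(q.min(0)/2+q.max(0)/2).round(4),np.ptp(q,axis=0).round(4))
b=P[(n<.06)&(P[:,2]>.021)&(P[:,2]<.03)&(n>.02)]; print("blades",len(b),b.mean(0).round(4))
E
```

```text
t 13.45 pos [ 0.6331 -0.1214  0.1018] calls 1 shift [-0.009  0.006  0.598] per call [-0.009  0.006  0.598] turn [ 0.0006 -0.0008  0.0014] F [-0.4 -0.1  0.3] j [-21.  38.  84.   0.  58.  46.]
mast 762 [ 0.6353 -0.1217  0.0613] [ 0.6345 -0.122   0.0596] [0.0195 0.0197 0.0091]
blades 3300 [ 0.6376 -0.121   0.0256]
```

The wrist depth puts the mast at (0.634, −0.122), top ≈62 mm, which agrees with the two-view fix. Descending.

>>> drive_tool(
  steps=[
    [48,0,0.006,0.1,0,0,0],
    [48,0,0.006,0.2,0,0,0],
    [48,0,0.006,0.3,0,0,0],
    [48,0,0.006,0.4,0,0,0],
    [48,0,0.006,0.48,0,0,0.001],
    [48,0,0.006,0.54,0,0,0.001],
    [48,0,0.006,0.57,0,0,0.001],
    [48,0,0.006,0.57,0,0,0.001],
  ],
)

```text
time_s: 14.3
position: [0.6338, -0.1233, 0.0325]
tcp_rot: [[0.921, 0.39, 0.001], [0.39, -0.921, -0.0], [0.001, 0.001, -1.0]]
force: [0.9, -0.2, -0.4]
opening: 0.554
grasp_force: 0.0
```

>>> drive_tool(
  steps=[
    [40,0,0,0,0,0,0],
    [30,0,0,0,0,0,0],
    [20,0,0,0,0,0,0],
    [10,0,0,0,0,0,0],
    [6,0,0,0,0,0,0],
    [6,0,0,0,0,0,0],
    [6,0,0,0,0,0,0],
    [6,0,0,0,0,0,0],
  ],
)

```text
time_s: 15.1
position: [0.6342, -0.1232, 0.0335]
tcp_rot: [[0.921, 0.39, 0.002], [0.39, -0.921, -0.001], [0.002, 0.002, -1.0]]
force: [-0.3, 0.6, 1.7]
opening: 0.209
grasp_force: 30.0
```

```bash
python3 go.py .4595 -.2302 .090 23
```

```text
t 15.1 pos [ 0.6342 -0.1232  0.0335] calls 2 shift [-1.688  0.253 -0.474] per call [-0.844  0.127 -0.237] turn [ 0.0011 -0.0013 -0.0004] F [-0.3  0.6  1.7] j [-21.  44.  86.   0.  50.  46.]
```

>>> drive_tool(
  steps=[
    [6,0,0,-0.04,0,0,0],
    [6,0,0,-0.1,0,0,0],
    [6,0,0,-0.18,0,0,0],
    [6,0,0,-0.27,0,0,0],
    [6,0,0,-0.36,0,0,0],
    [6,0,0,-0.42,0,0,0],
    [6,0,0,-0.42,0,0,0],
  ],
)

```text
time_s: 15.8
position: [0.6351, -0.1237, 0.0854]
tcp_rot: [[0.921, 0.39, 0.005], [0.39, -0.921, -0.002], [0.004, 0.004, -1.0]]
force: [0.1, -0.2, -0.4]
opening: 0.209
grasp_force: 30.0
```

```bash
python3 go.py .4595 -.2302 .0835 23
python3 - <<'E'
from rig import optics,read_state
from h import *
print(read_state()["grasp_force"])
c=optics.capture("wrist")
R,t=cam(c); v,u=np.mgrid[:480,:640]; dx=u-c["cx"];dy=v-c["cy"]; r=np.hypot(dx,dy)+1e-9; th=r/c["fx"]
d=np.dstack([np.sin(th)*dx/r,np.sin(th)*dy/r,np.cos(th)]); Z=c["range_z"]
P=((d/d[...,2:]*Z[...,None]).reshape(-1,3)-t)@R; P=P[Z.ravel()>0]
n=np.hypot(P[:,0]-.634,P[:,1]+.1225); b=P[(n<.065)&(n>.03)&(P[:,2]>.05)&(P[:,2]<.1)]
f=np.linalg.lstsq(np.c_[b[:,:2]-[.634,-.1225],np.ones(len(b))],b[:,2],rcond=None)[0];print("blade plane",len(b),f.round(4))
E
```

```text
t 15.8 pos [ 0.6351 -0.1237  0.0854] calls 2 shift [-1.694  0.246  0.01 ] per call [-0.847  0.123  0.005] turn [ 0.0026 -0.0027 -0.0004] F [ 0.1 -0.2 -0.4] j [-21.  40.  84.   0.  56.  46.]
29.982289373874664
blade plane 2768 [-0.0038  0.0256  0.0778]
```

The rotor is held level (blade plane at 78 mm, as expected). Carrying it to the round stand.

>>> drive_tool(
  steps=[
    [6,-0.1,0.015,0,0,0,0],
    [6,-0.27,0.04,0,0,0,0],
    [6,-0.46,0.07,0,0,0,0],
    [6,-0.65,0.09,0,0,0,0],
    [6,-0.847,0.123,0,0.002,-0.002,0],
  ],
)

```text
time_s: 16.35
position: [0.5438, -0.1766, 0.0827]
tcp_rot: [[0.921, 0.39, -0.004], [0.39, -0.921, 0.002], [-0.003, -0.003, -1.0]]
force: [0.3, -0.6, -1.2]
opening: 0.209
grasp_force: 30.0
```

>>> drive_tool(
  steps=[
    [6,-0.21,0.03,0,0,0,0],
    [6,-0.42,0.06,0,0,0,0],
    [6,-0.63,0.09,0,0,0,0],
    [6,-0.8,0.115,0,0,0,0],
    [6,-0.847,0.123,0,0,0,0],
    [6,-0.847,0.123,0,0,0,0],
    [6,-0.847,0.123,0,0,0,0],
    [6,-0.847,0.123,0,0,0,0],
  ],
)

```text
time_s: 17.15
position: [0.4591, -0.2295, 0.0836]
tcp_rot: [[0.92, 0.391, -0.001], [0.391, -0.92, 0.001], [-0.001, -0.001, -1.0]]
force: [-0.0, 0.4, -1.0]
opening: 0.211
grasp_force: 30.0
```

```bash
python3 go.py .4595 -.2302 .0335 23
```

```text
t 17.15 pos [ 0.4591 -0.2295  0.0836] calls 1 shift [0.001 0.007 0.417] per call [0.001 0.007 0.417] turn [-0.0007  0.0007  0.0002] F [-0.   0.4 -1. ] j [-39.  32. 104.  -0.  44.  28.]
```

>>> drive_tool(
  steps=[
    [6,0,0.007,0.07,0,0,0],
    [6,0,0.007,0.14,0,0,0],
    [6,0,0.007,0.21,0,0,0],
    [6,0,0.007,0.28,0,0,0],
    [6,0,0.007,0.34,0,0,0],
    [6,0,0.007,0.37,0,0,0],
    [6,0,0.007,0.37,0,0,0],
    [6,0,0.007,0.37,0,0,0],
  ],
)

```text
time_s: 17.95
position: [0.4587, -0.2306, 0.0392]
tcp_rot: [[0.921, 0.39, -0.002], [0.39, -0.921, 0.001], [-0.001, -0.001, -1.0]]
force: [-0.9, -0.2, -0.7]
opening: 0.207
grasp_force: 30.0
```

>>> drive_tool(
  steps=[
    [6,0,0,0.01,0,0,0],
    [6,0,0,0.02,0,0,0],
    [6,0,0,0.028,0,0,0],
    [6,0,0,0.034,0,0,0],
    [6,0,0,0.038,0,0,0],
    [6,0,0,0.038,0,0,0],
    [6,0,0,0.038,0,0,0],
  ],
)

```text
time_s: 18.65
position: [0.4586, -0.2305, 0.0346]
tcp_rot: [[0.921, 0.39, -0.002], [0.39, -0.921, 0.001], [-0.001, -0.002, -1.0]]
force: [-0.2, -0.3, -0.6]
opening: 0.208
grasp_force: 30.0
```

```bash
python3 go.py .4595 -.2302 .0335 23
```

```text
t 18.65 pos [ 0.4586 -0.2305  0.0346] calls 1 shift [0.008 0.001 0.009] per call [0.008 0.001 0.009] turn [-0.001   0.0009 -0.0004] F [-0.2 -0.3 -0.6] j [-39.  37. 106.  -0.  38.  28.]
```

>>> drive_tool(
  steps=[
    [6,0.004,0,0.004,0,0,0],
    [6,0.008,0,0.008,0,0,0],
    [6,0.008,0,0.01,0,0,0],
    [6,0.008,0,0.01,0,0,0],
  ],
)

```text
time_s: 19.05
position: [0.4596, -0.2302, 0.0335]
tcp_rot: [[0.921, 0.39, -0.002], [0.39, -0.921, 0.001], [-0.001, -0.001, -1.0]]
force: [0.3, -0.1, 0.6]
opening: 0.21
grasp_force: 30.0
```

>>> drive_tool(
  steps=[
    [6,0,0,0.003,0,0,0],
    [6,0,0,0.005,0,0,0],
    [6,0,0,0.005,0,0,0],
  ],
)

```text
time_s: 19.35
position: [0.4595, -0.2301, 0.0334]
tcp_rot: [[0.921, 0.39, -0.002], [0.39, -0.921, 0.001], [-0.001, -0.001, -1.0]]
force: [0.1, 0.8, 5.2]
opening: 0.21
grasp_force: 30.0
```

Firm contact at 5 N. Releasing and rising.

>>> drive_tool(
  steps=[
    [19,0,0,0,0,0,0],
    [24,0,0,0,0,0,0],
    [32,0,0,0,0,0,0],
    [44,0,0,0,0,0,0],
    [50,0,0,0,0,0,0],
    [50,0,0,0,0,0,0],
  ],
)

```text
time_s: 19.95
position: [0.4594, -0.2301, 0.0327]
tcp_rot: [[0.921, 0.39, -0.002], [0.39, -0.921, 0.001], [-0.001, -0.002, -1.0]]
force: [-0.8, 1.2, 0.7]
opening: 0.526
grasp_force: 0.0
```

>>> drive_tool(
  steps=[
    [50,0,0,-0.1,0,0,0],
    [50,0,0,-0.25,0,0,0],
    [50,0,0,-0.45,0,0,0],
    [50,0,0,-0.65,0,0,0],
    [50,0,0,-0.8,0,0,0],
    [50,0,0,-0.8,0,0,0],
  ],
)

```text
time_s: 20.55
position: [0.4614, -0.2315, 0.1318]
tcp_rot: [[0.921, 0.39, 0.003], [0.39, -0.921, -0.003], [0.002, 0.004, -1.0]]
force: [0.8, -0.7, -0.3]
opening: 0.573
grasp_force: 0.0
```

```bash
python3 - <<'E'
from rig import optics
from fit import *
s1=optics.capture("scene");np.savez("scene2.npz",**s1); np.savez("top2.npz",**optics.capture("top"));t1=load("top2.npz")
for n,c in(("t",t1),("s",s1)):
    P=cloud(c).reshape(-1,3); m=(np.hypot(P[:,0]-.46,P[:,1]+.23)<.02)&(P[:,2]>.055)&(P[:,2]<.072); q=P[m]; print(n,"mast",len(q),q.mean(0).round(4) if len(q) else "")
def edge(c,x,y,n=100):
    g=cv2.GaussianBlur(c["color"][y:y+n,x:x+n].max(2),(0,0),.7)
    k=cv2.resize(g,None,fx=4,fy=4,interpolation=cv2.INTER_CUBIC); m=(k<62).astype(np.uint8)
    q=max(cv2.findContours(m,cv2.RETR_EXTERNAL,cv2.CHAIN_APPROX_NONE)[0],key=cv2.contourArea)[::6,0]
    return (q+.5)/4-.5+[x,y]
for v in([(t1,edge(t1,345,122))],[(s1,edge(s1,250,285))],[(t1,edge(t1,345,122)),(s1,edge(s1,250,285))]):
    r=fit(lambda p:box(p,.092,.092,0,.012),[.6328,-.1198,.46],v);print("sq",r[0].round(4),round(r[1],2))
E
python3 go.py .6406 .1178 .14 23
```

```text
t mast 0 
s mast 107 [ 0.4592 -0.2292  0.0612]
sq [ 0.6331 -0.1196  0.4617] 0.97
sq [ 0.6322 -0.1186  0.4578] 1.0
sq [ 0.6325 -0.1191  0.4582] 1.0
t 20.65 pos [ 0.4597 -0.2302  0.1293] calls 3 shift [ 2.52  -2.082 -0.09 ] per call [ 0.84  -0.694 -0.03 ] turn [-0.0004  0.0006 -0.0004] F [ 0.3  1.  -0. ] j [-39.  28. 102.  -0.  51.  28.]
```

The rotor stands on the round stand (mast at 0.459, −0.229, top 61 mm). The square stand is refined to (0.6326, −0.1193). On to the engine.

>>> drive_tool(
  steps=[
    [60,0.21,-0.17,-0.01,0,0,0],
    [70,0.42,-0.35,-0.01,0,0,0],
    [74,0.63,-0.52,-0.02,0,0,0],
    [74,0.84,-0.694,-0.03,0,0,0],
  ],
)

```text
time_s: 21.05
position: [0.5193, -0.1128, 0.1309]
tcp_rot: [[0.921, 0.39, -0.005], [0.39, -0.921, 0.002], [-0.004, -0.004, -1.0]]
force: [0.4, 0.6, 0.2]
opening: 0.812
grasp_force: 0.0
```

>>> drive_tool(
  steps=[
    [74,0.21,-0.17,-0.01,0,0,0],
    [74,0.42,-0.35,-0.01,0,0,0],
    [74,0.63,-0.52,-0.02,0,0,0],
    [74,0.84,-0.694,-0.03,0,0,0],
    [74,0.84,-0.694,-0.03,0,0,0],
    [74,0.84,-0.694,-0.03,0,0,0],
  ],
)

```text
time_s: 21.65
position: [0.5792, 0.0024, 0.1345]
tcp_rot: [[0.92, 0.392, -0.005], [0.392, -0.92, 0.001], [-0.004, -0.003, -1.0]]
force: [-0.1, 0.0, -1.1]
opening: 0.851
grasp_force: 0.0
```

```bash
python3 go.py .6406 .1178 .115 23
```

```text
t 21.65 pos [0.5792 0.0024 0.1345] calls 1 shift [ 0.848 -0.684  0.161] per call [ 0.848 -0.684  0.161] turn [-0.0019  0.0028  0.0009] F [-0.1  0.  -1.1] j [-11.  32.  92.  -0.  57.  56.]
```

>>> drive_tool(
  steps=[
    [74,0.21,-0.17,0.03,0,0,0],
    [74,0.42,-0.34,0.07,0,0,0],
    [74,0.63,-0.51,0.11,0,0,0],
    [74,0.848,-0.684,0.16,-0.002,0.003,0],
    [74,0.848,-0.684,0.16,-0.002,0.003,0],
    [74,0.848,-0.684,0.16,-0.002,0.003,0],
    [74,0.848,-0.684,0.16,-0.002,0.003,0],
  ],
)

```text
time_s: 22.35
position: [0.641, 0.1154, 0.1163]
tcp_rot: [[0.921, 0.389, 0.001], [0.389, -0.921, -0.001], [0.001, 0.001, -1.0]]
force: [-0.8, -0.2, -0.9]
opening: 0.847
grasp_force: 0.0
```

```bash
cat > wr.py <<'E'
from rig import optics
from h import *
def wcloud():
    c=optics.capture("wrist")
    R,t=cam(c); v,u=np.mgrid[:480,:640]; dx=u-c["cx"];dy=v-c["cy"]; r=np.hypot(dx,dy)+1e-9; th=r/c["fx"]
    d=np.dstack([np.sin(th)*dx/r,np.sin(th)*dy/r,np.cos(th)]); Z=c["range_z"]
    P=((d/d[...,2:]*Z[...,None]).reshape(-1,3)-t)@R; return P[Z.ravel()>0]
E
python3 - <<'E'
from wr import *
P=wcloud(); n=np.hypot(P[:,0]-.6406,P[:,1]-.1178); m=(n<.03)&(P[:,2]>.064)&(P[:,2]<.08);q=P[m]
h=cv2.minEnclosingCircle(q[:,:2].astype(np.float32)); print(len(q),q.mean(0).round(4),h,np.percentile(q[:,2],[5,50,95]).round(4))
E
python3 go.py .6406 .1178 .023 23
```

```text
2780 [0.6432 0.1192 0.0685] ((0.6421247720718384, 0.11858437955379486), 0.021075032651424408) [0.0663 0.0685 0.0705]
t 22.4 pos [0.6412 0.1154 0.1165] calls 1 shift [ 0.002 -0.021  0.78 ] per call [ 0.002 -0.021  0.78 ] turn [ 0.0009 -0.0011 -0.0016] F [-0.2  0.9  0.1] j [ 0. 38. 82. -0. 60. 68.]
```

>>> drive_tool(
  steps=[
    [74,0.004,-0.022,0.1,0,0,0],
    [74,0.004,-0.022,0.22,0,0,0],
    [74,0.004,-0.022,0.34,0,0,0],
    [74,0.004,-0.022,0.46,0,0,0],
    [74,0.004,-0.022,0.58,0,0,0],
    [74,0.004,-0.022,0.68,0,0,0],
    [74,0.004,-0.022,0.75,0,0,0],
    [74,0.004,-0.022,0.75,0,0,0],
  ],
)

```text
time_s: 23.2
position: [0.6406, 0.1197, 0.025]
tcp_rot: [[0.921, 0.39, 0.0], [0.39, -0.921, -0.0], [0.0, 0.0, -1.0]]
force: [-0.3, -0.6, 0.3]
opening: 0.85
grasp_force: 0.0
```

>>> drive_tool(
  steps=[
    [66,0,0,0,0,0,0],
    [58,0,0,0,0,0,0],
    [50,0,0,0,0,0,0],
    [42,0,0,0,0,0,0],
    [34,0,0,0,0,0,0],
    [28,0,0,0,0,0,0],
    [28,0,0,0,0,0,0],
    [28,0,0,0,0,0,0],
  ],
)

```text
time_s: 24.0
position: [0.642, 0.1196, 0.0272]
tcp_rot: [[0.921, 0.39, 0.004], [0.39, -0.921, -0.0], [0.004, 0.002, -1.0]]
force: [-0.7, 0.4, 3.1]
opening: 0.492
grasp_force: 30.0
```

```bash
python3 go.py .6326 -.1193 .10 23
```

```text
t 24.0 pos [0.642  0.1196 0.0272] calls 2 shift [-0.847  1.804 -0.606] per call [-0.423  0.902 -0.303] turn [ 0.0013 -0.0026 -0.0004] F [-0.7  0.4  3.1] j [ 1. 45. 85. -0. 50. 68.]
```

>>> drive_tool(
  steps=[
    [28,0,0,-0.04,0,0,0],
    [28,0,0,-0.1,0,0,0],
    [28,0,0,-0.18,0,0,0],
    [28,0,0,-0.27,0,0,0],
    [28,0,0,-0.36,0,0,0],
    [28,0,0,-0.42,0,0,0],
    [28,0,0,-0.42,0,0,0],
  ],
)

```text
time_s: 24.7
position: [0.6427, 0.1198, 0.0791]
tcp_rot: [[0.921, 0.39, 0.007], [0.39, -0.921, -0.0], [0.006, 0.003, -1.0]]
force: [0.1, 0.3, -1.3]
opening: 0.488
grasp_force: 30.0
```

```bash
python3 go.py .6326 -.1193 .0775 23;python3 - <<'E'
from wr import *
from rig import read_state
s=read_state();p=s["position"];P=wcloud(); n=np.hypot(P[:,0]-p[0],P[:,1]-p[1]); m=(n<.03)&(P[:,2]>.105)&(P[:,2]<.135);q=P[m]
print(s["grasp_force"],len(q),q.mean(0).round(4),cv2.minEnclosingCircle(q[:,:2].astype(np.float32)),np.percentile(q[:,2],[5,50,95]).round(4))
E
```

```text
t 24.7 pos [0.6427 0.1198 0.0791] calls 2 shift [-0.855  1.802  0.013] per call [-0.427  0.901  0.006] turn [ 0.0018 -0.0042 -0.0004] F [ 0.1  0.3 -1.3] j [ 1. 40. 84. -0. 56. 68.]
29.997819950804114 6553 [0.6509 0.1231 0.1188] ((0.6508092284202576, 0.12318763881921768), 0.028025219216942787) [0.1084 0.12   0.128 ]
```

The engine is held. Carrying it to the square stand.

>>> drive_tool(
  steps=[
    [28,-0.05,0.1,0,0,0,0],
    [28,-0.14,0.3,0,0,0,0],
    [28,-0.24,0.5,0,0,0,0],
    [28,-0.33,0.7,0,0,0,0],
    [28,-0.427,0.901,0,0,0,0],
  ],
)

```text
time_s: 25.25
position: [0.6357, -0.0017, 0.0764]
tcp_rot: [[0.921, 0.39, 0.002], [0.39, -0.921, -0.0], [0.002, 0.001, -1.0]]
force: [1.4, -0.7, -1.8]
opening: 0.489
grasp_force: 30.0
```

>>> drive_tool(
  steps=[
    [28,-0.1,0.21,0,0,0,0],
    [28,-0.2,0.42,0,0,0,0],
    [28,-0.3,0.63,0,0,0,0],
    [28,-0.38,0.82,0,0,0,0],
    [28,-0.427,0.901,0,0,0,0],
    [28,-0.427,0.901,0,0,0,0],
    [28,-0.427,0.901,0,0,0,0],
    [28,-0.427,0.901,0,0,0,0],
  ],
)

```text
time_s: 26.05
position: [0.6311, -0.118, 0.0769]
tcp_rot: [[0.92, 0.391, 0.003], [0.391, -0.92, 0.001], [0.003, 0.0, -1.0]]
force: [-0.6, 1.0, -1.4]
opening: 0.49
grasp_force: 30.0
```

```bash
python3 go.py .6326 -.1193 .0275 23
```

```text
t 26.05 pos [ 0.6311 -0.118   0.0769] calls 1 shift [0.006 0.015 0.412] per call [0.006 0.015 0.412] turn [ 0.0003 -0.0017  0.0004] F [-0.6  1.  -1.4] j [-21.  40.  85.   0.  55.  46.]
```

>>> drive_tool(
  steps=[
    [28,0.006,0.014,0.07,0,0,0],
    [28,0.006,0.014,0.14,0,0,0],
    [28,0.006,0.014,0.21,0,0,0],
    [28,0.006,0.014,0.28,0,0,0],
    [28,0.006,0.014,0.34,0,0,0],
    [28,0.006,0.014,0.37,0,0,0],
    [28,0.006,0.014,0.37,0,0,0],
    [28,0.006,0.014,0.37,0,0,0],
  ],
)

```text
time_s: 26.85
position: [0.6331, -0.1207, 0.0328]
tcp_rot: [[0.921, 0.39, 0.004], [0.39, -0.921, -0.0], [0.003, 0.002, -1.0]]
force: [-0.4, 0.1, -0.0]
opening: 0.495
grasp_force: 30.0
```

>>> drive_tool(
  steps=[
    [28,0,0,0.01,0,0,0],
    [28,0,0,0.018,0,0,0],
    [28,0,0,0.025,0,0,0],
    [28,0,0,0.03,0,0,0],
    [28,0,0,0.03,0,0,0],
  ],
)

```text
time_s: 27.35
position: [0.6329, -0.1206, 0.0291]
tcp_rot: [[0.921, 0.39, 0.003], [0.39, -0.921, -0.0], [0.003, 0.001, -1.0]]
force: [0.5, 0.1, -1.5]
opening: 0.491
grasp_force: 30.0
```

```bash
python3 go.py .6326 -.1193 .0275 23
```

```text
t 27.35 pos [ 0.6329 -0.1206  0.0291] calls 1 shift [ 0.002 -0.011  0.013] per call [ 0.002 -0.011  0.013] turn [ 0.0009 -0.002  -0.0004] F [ 0.5  0.1 -1.5] j [-21.  44.  86.   0.  50.  46.]
```

>>> drive_tool(
  steps=[
    [28,0,-0.005,0.004,0,0,0],
    [28,0,-0.01,0.008,0,0,0],
    [28,0,-0.01,0.012,0,0,0],
    [28,0,-0.01,0.012,0,0,0],
  ],
)

```text
time_s: 27.75
position: [0.6324, -0.1195, 0.0276]
tcp_rot: [[0.921, 0.39, 0.003], [0.39, -0.921, -0.0], [0.003, 0.001, -1.0]]
force: [0.3, -0.4, -2.0]
opening: 0.487
grasp_force: 30.0
```

>>> drive_tool(
  steps=[
    [28,0,0,0.004,0,0,0],
    [28,0,0,0.008,0,0,0],
    [28,0,0,0.008,0,0,0],
  ],
)

```text
time_s: 28.05
position: [0.6326, -0.1196, 0.0272]
tcp_rot: [[0.921, 0.39, 0.004], [0.39, -0.921, -0.0], [0.003, 0.002, -1.0]]
force: [-1.3, 1.3, 2.1]
opening: 0.49
grasp_force: 30.0
```

Contact (+2 N, same height as at the grasp). Releasing.

>>> drive_tool(
  steps=[
    [43,0,0,0.002,0,0,0],
    [47,0,0,0.002,0,0,0],
    [54,0,0,0.002,0,0,0],
    [64,0,0,0.002,0,0,0],
    [74,0,0,0,0,0,0],
    [74,0,0,0,0,0,0],
  ],
)

```text
time_s: 28.65
position: [0.6325, -0.1195, 0.0266]
tcp_rot: [[0.921, 0.39, 0.003], [0.39, -0.921, -0.0], [0.003, 0.001, -1.0]]
force: [0.3, -0.1, -0.1]
opening: 0.796
grasp_force: 0.0
```

>>> drive_tool(
  steps=[
    [74,0,0,-0.1,0,0,0],
    [74,0,0,-0.25,0,0,0],
    [74,0,0,-0.45,0,0,0],
    [74,0,0,-0.65,0,0,0],
    [74,0,0,-0.85,0,0,0],
    [74,0,0,-0.85,0,0,0],
  ],
)

```text
time_s: 29.25
position: [0.6351, -0.1205, 0.1335]
tcp_rot: [[0.921, 0.39, 0.012], [0.39, -0.921, -0.003], [0.01, 0.008, -1.0]]
force: [0.6, -0.3, 0.2]
opening: 0.849
grasp_force: 0.0
```

```bash
python3 go.py .446 .2337 .12 23
python3 - <<'E'
from rig import optics
from fit import *
s1=optics.capture("scene"); t1=optics.capture("top")
np.savez("top3.npz",**t1)
P=cloud(s1).reshape(-1,3); m=(np.hypot(P[:,0]-.6326,P[:,1]+.1193)<.03)&(P[:,2]>.06)&(P[:,2]<.08); q=P[m]; print("engine",len(q),cv2.minEnclosingCircle(q[:,:2].astype(np.float32)),np.median(q[:,2]))
def edge(c,x,y,n=100):
    g=cv2.GaussianBlur(c["color"][y:y+n,x:x+n].max(2),(0,0),.7)
    k=cv2.resize(g,None,fx=4,fy=4,interpolation=cv2.INTER_CUBIC); m=(k<62).astype(np.uint8)
    q=max(cv2.findContours(m,cv2.RETR_EXTERNAL,cv2.CHAIN_APPROX_NONE)[0],key=cv2.contourArea)[::6,0]
    return (q+.5)/4-.5+[x,y]
for v in([(t1,edge(t1,210,120))],[(s1,edge(s1,367,225))],[(t1,edge(t1,210,120)),(s1,edge(s1,367,225))]):
    r=fit(lambda p:box(p,.144,.084,0,.012),[.641,.122,.57],v);print("obl",r[0].round(4),np.degrees(r[0][2]).round(2),round(r[1],2))
# parked canopy from scene depth
m=(np.hypot(P[:,0]-.446,P[:,1]-.2337)<.06)&(P[:,2]>.03)&(P[:,2]<.06); q=P[m][:,:2]; print("canopy bubble",len(q),q.mean(0).round(4),cv2.minAreaRect(q.astype(np.float32)))
E
```

```text
t 29.25 pos [ 0.6351 -0.1205  0.1335] calls 4 shift [-0.3   -3.334  0.084] per call [-0.075 -0.833  0.021] turn [ 0.0052 -0.0065 -0.0003] F [ 0.6 -0.3  0.2] j [-21.  36.  83.   0.  61.  46.]
engine 523 ((0.6315680742263794, -0.12124733626842499), 0.021311186254024506) 0.06835182456293076
obl [0.652  0.1106 0.8486] 48.62 6.35
obl [0.6396 0.1234 0.5705] 32.69 1.1
obl [0.6412 0.1206 0.5656] 32.4 5.99
canopy bubble 620 [0.4506 0.2272] ((0.4474071264266968, 0.2297452837228775), (0.09524812549352646, 0.035513706505298615), 28.24435043334961)
```

The engine stands on the square stand (0.632, −0.121, upright, fan at 68 mm). Back to the canopy, meanwhile checking its lengthwise offset from the stored wrist frame.

Run:
```python
from h import *
for f in("w1.npz","w0.npz"):
    c=load(f);R,t=cam(c); v,u=np.mgrid[:480,:640]; dx=u-c["cx"];dy=v-c["cy"]; r=np.hypot(dx,dy)+1e-9; th=r/c["fx"]
    d=np.dstack([np.sin(th)*dx/r,np.sin(th)*dy/r,np.cos(th)]); Z=c["range_z"]
    P=((d/d[...,2:]*Z[...,None]).reshape(-1,3)-t)@R; P=P[Z.ravel()>0]
    o=np.array([.446,.2337] if f=="w1.npz" else [.4585,-.227]); a=np.radians(23)
    q=(P[:,:2]-o)@np.array([[np.cos(a),np.sin(a)],[np.sin(a),-np.cos(a)]]).T
    m=(abs(q[:,0])<.07)&(abs(q[:,1])<.035)&(P[:,2]>.0195)&(P[:,2]<.06); k=q[m]
    print(f,m.sum(),cv2.minAreaRect(k.astype(np.float32)),np.percentile(k,[.5,99.5],axis=0).round(4).tolist())
```

```text
w1.npz 6667 ((0.0012011751532554626, 0.0010263118892908096), (0.10393089801073074, 0.044595882296562195), 0.21117810904979706) [[-0.0494, -0.0209], [0.053, 0.0228]]
w0.npz 7878 ((0.0014889352023601532, 0.0007390659302473068), (0.044319070875644684, 0.10337134450674057), 89.95661926269531) [[-0.0493, -0.0208], [0.0526, 0.0226]]
```

>>> drive_tool(
  steps=[
    [74,-0.02,-0.2,0,0,0,0],
    [74,-0.04,-0.42,0,0,0,0],
    [70,-0.06,-0.63,0,0,0,0],
    [66,-0.075,-0.833,0,0,0,0],
  ],
)

```text
time_s: 29.75
position: [0.5829, -0.0299, 0.127]
tcp_rot: [[0.921, 0.39, -0.0], [0.39, -0.921, 0.001], [0.0, -0.001, -1.0]]
force: [1.3, 0.3, 0.3]
opening: 0.789
grasp_force: 0.0
```

>>> drive_tool(
  steps=[
    [66,-0.02,-0.2,0,0,0,0],
    [66,-0.04,-0.42,0,0,0,0],
    [66,-0.06,-0.63,0,0,0,0],
    [66,-0.075,-0.833,0,0,0,0],
  ],
)

```text
time_s: 30.15
position: [0.5356, 0.0585, 0.127]
tcp_rot: [[0.921, 0.39, -0.0], [0.39, -0.921, 0.0], [0.0, -0.0, -1.0]]
force: [0.2, 0.7, 0.7]
opening: 0.762
grasp_force: 0.0
```

>>> drive_tool(
  steps=[
    [66,-0.02,-0.2,0,0,0,0],
    [66,-0.04,-0.42,0,0,0,0],
    [66,-0.06,-0.63,0,0,0,0],
    [66,-0.075,-0.833,0,0,0,0],
    [66,-0.075,-0.833,0,0,0,0],
    [66,-0.075,-0.833,0,0,0,0],
  ],
)

```text
time_s: 30.75
position: [0.4896, 0.1462, 0.1274]
tcp_rot: [[0.92, 0.391, 0.002], [0.391, -0.92, -0.001], [0.001, 0.001, -1.0]]
force: [0.5, 0.1, -0.3]
opening: 0.761
grasp_force: 0.0
```

```bash
python3 go.py .4463 .2337 .08 22.9
```

```text
t 30.75 pos [0.4896 0.1462 0.1274] calls 1 shift [-0.047 -0.813  0.394] per call [-0.047 -0.813  0.394] turn [ 0.0009 -0.0009  0.0017] F [ 0.5  0.1 -0.3] j [  4.  28. 103.  -0.  50.  71.]
```

The wrist depth shows the sill at 104 × 44.5 mm, square to the tool and within about 1 mm of the expected spot.

>>> drive_tool(
  steps=[
    [66,-0.01,-0.2,0.05,0,0,0],
    [66,-0.02,-0.41,0.1,0,0,0],
    [66,-0.035,-0.62,0.2,0,0,0.001],
    [66,-0.047,-0.813,0.3,0,0,0.002],
    [66,-0.047,-0.813,0.39,0,0,0.002],
    [66,-0.047,-0.813,0.39,0,0,0.002],
    [66,-0.047,-0.813,0.39,0,0,0.002],
    [66,-0.047,-0.813,0.39,0,0,0.002],
  ],
)

```text
time_s: 31.55
position: [0.4485, 0.2328, 0.0816]
tcp_rot: [[0.923, 0.386, 0.005], [0.386, -0.923, -0.0], [0.004, 0.002, -1.0]]
force: [-0.5, -0.0, 0.5]
opening: 0.761
grasp_force: 0.0
```

```bash
python3 go.py .4466 .2338 .0145 22.9
```

```text
t 31.55 pos [0.4485 0.2328 0.0816] calls 1 shift [-0.014 -0.015  0.559] per call [-0.014 -0.015  0.559] turn [ 0.0012 -0.0029 -0.0023] F [-0.5 -0.   0.5] j [ 15.  32. 105.  -0.  43.  82.]
```

>>> drive_tool(
  steps=[
    [66,-0.008,-0.012,0.08,0,0,-0.001],
    [66,-0.008,-0.012,0.17,0,0,-0.001],
    [66,-0.008,-0.012,0.26,0,0,-0.001],
    [66,-0.008,-0.012,0.35,0,0,-0.001],
    [66,-0.008,-0.012,0.43,0,0,-0.001],
    [66,-0.008,-0.012,0.5,0,0,-0.001],
    [66,-0.008,-0.012,0.53,0,0,-0.001],
    [66,-0.008,-0.012,0.53,0,0,-0.001],
  ],
)

```text
time_s: 32.35
position: [0.4456, 0.2345, 0.017]
tcp_rot: [[0.921, 0.389, 0.002], [0.389, -0.921, -0.001], [0.002, 0.001, -1.0]]
force: [-0.6, 0.1, 0.0]
opening: 0.753
grasp_force: 0.0
```

```bash
python3 go.py .4466 .2338 .0145 22.9
```

```text
t 32.35 pos [0.4456 0.2345 0.017 ] calls 1 shift [0.005 0.009 0.021] per call [0.005 0.009 0.021] turn [ 0.0009 -0.0012 -0.0002] F [-0.6  0.1  0. ] j [ 15.  39. 107.  -0.  34.  82.]
```

>>> drive_tool(
  steps=[
    [66,0.005,0.008,0.01,0,0,0],
    [58,0.005,0.008,0.02,0,0,0],
    [50,0.005,0.008,0.02,0,0,0],
    [42,0.005,0.008,0.02,0,0,0],
    [36,0.005,0.008,0.02,0,0,0],
    [30,0.005,0.008,0.02,0,0,0],
    [30,0.005,0.008,0.02,0,0,0],
    [30,0.005,0.008,0.02,0,0,0],
  ],
)

```text
time_s: 33.15
position: [0.447, 0.234, 0.0153]
tcp_rot: [[0.921, 0.389, 0.004], [0.389, -0.921, -0.0], [0.003, 0.002, -1.0]]
force: [-0.1, -0.7, 0.5]
opening: 0.395
grasp_force: 29.4
```

>>> drive_tool(
  steps=[
    [30,0,0,0,0,0,0],
    [30,0,0,0,0,0,0],
  ],
)

```text
time_s: 33.35
position: [0.447, 0.234, 0.0153]
tcp_rot: [[0.921, 0.389, 0.004], [0.389, -0.921, -0.0], [0.003, 0.002, -1.0]]
force: [0.6, 0.2, 0.3]
opening: 0.394
grasp_force: 29.4
```

```bash
python3 go.py .641 .1223 .0645 32.6
```

```text
t 33.35 pos [0.447  0.234  0.0153] calls 2 shift [ 1.129  1.487 -0.404] per call [ 0.565  0.743 -0.202] turn [ 0.0012 -0.0021 -0.1131] F [0.6 0.2 0.3] j [ 15.  39. 107.  -0.  34.  82.]
```

>>> drive_tool(
  steps=[
    [30,0,0,-0.04,0,0,0],
    [30,0,0,-0.1,0,0,0],
    [30,0,0,-0.2,0,0,0],
    [30,0,0,-0.3,0,0,0],
    [30,0,0,-0.4,0,0,0],
    [30,0,0,-0.42,0,0,0],
    [30,0,0,-0.42,0,0,0],
  ],
)

```text
time_s: 34.05
position: [0.4473, 0.2341, 0.0666]
tcp_rot: [[0.921, 0.389, 0.005], [0.389, -0.921, 0.0], [0.005, 0.002, -1.0]]
force: [-0.1, -0.4, -1.6]
opening: 0.391
grasp_force: 29.3
```

>>> drive_tool(
  steps=[
    [30,0.07,0.09,0,0,0,0],
    [30,0.19,0.25,0,0,0,0],
    [30,0.31,0.41,0,0,0,0],
    [30,0.44,0.58,0,0,0,0],
    [30,0.565,0.743,0,0,0,0],
  ],
)

```text
time_s: 34.55
position: [0.5454, 0.1769, 0.0653]
tcp_rot: [[0.921, 0.388, 0.003], [0.388, -0.921, -0.0], [0.003, 0.002, -1.0]]
force: [0.7, 0.3, -1.5]
opening: 0.402
grasp_force: 29.3
```

```bash
python3 go.py .641 .1223 .0653 32.6
```

```text
t 34.55 pos [0.5454 0.1769 0.0653] calls 1 shift [0.558 0.729 0.002] per call [0.558 0.729 0.002] turn [ 0.0012 -0.0016 -0.1133] F [ 0.7  0.3 -1.5] j [ 7. 37. 96. -0. 47. 74.]
```

>>> drive_tool(
  steps=[
    [30,0.12,0.16,0,0,0,-0.02],
    [30,0.25,0.32,0,0,0,-0.045],
    [30,0.37,0.48,0,0,0,-0.07],
    [30,0.49,0.64,0,0,0,-0.09],
    [30,0.558,0.729,0,0,0,-0.113],
    [30,0.558,0.729,0,0,0,-0.113],
    [30,0.558,0.729,0,0,0,-0.113],
    [30,0.558,0.729,0,0,0,-0.113],
  ],
)

```text
time_s: 35.35
position: [0.6382, 0.1239, 0.0657]
tcp_rot: [[0.843, 0.538, 0.001], [0.538, -0.843, -0.0], [0.001, 0.001, -1.0]]
force: [-0.5, -0.4, -0.5]
opening: 0.394
grasp_force: 29.3
```

```bash
python3 go.py .641 .1223 .0153 32.6
python3 - <<'E'
from wr import *
from rig import read_state
s=read_state();p=np.array(s["position"]);R=np.array(s["tcp_rot"])
P=wcloud(); q=(P-p)@R   # tool coords
z=P[:,2]-p[2]
m=(abs(q[:,0])<.07)&(abs(q[:,1])<.024)&(z>.004)&(z<.04);k=q[m];print("canopy in tool x",np.percentile(k[:,0],[.5,99.5]).round(4))
m=(abs(P[:,2]-.0115)<.004)&(np.hypot(P[:,0]-.641,P[:,1]-.122)<.095); print("stand",m.sum(),cv2.minAreaRect(P[m][:,:2].astype(np.float32)))
E
```

```text
t 35.35 pos [0.6382 0.1239 0.0657] calls 1 shift [0.012 0.023 0.42 ] per call [0.012 0.023 0.42 ] turn [ 0.0004 -0.0005 -0.0002] F [-0.5 -0.4 -0.5] j [ 1. 41. 84. -0. 54. 59.]
canopy in tool x [-0.0494  0.0517]
stand 9491 ((0.6574475169181824, 0.13202661275863647), (0.10905998945236206, 0.08451778441667557), 32.42877960205078)
```

The wrist check gives the stand's yaw as 32.4° and its centre ≈(0.642, 0.122), matching the earlier fit. Lowering.

>>> drive_tool(
  steps=[
    [30,0.014,0.022,0.06,0,0,0],
    [30,0.014,0.022,0.12,0,0,0],
    [30,0.014,0.022,0.18,0,0,0],
    [30,0.014,0.022,0.24,0,0,0],
    [30,0.014,0.022,0.3,0,0,0],
    [30,0.014,0.022,0.35,0,0,0],
    [30,0.014,0.022,0.37,0,0,0],
    [30,0.014,0.022,0.37,0,0,0],
  ],
)

```text
time_s: 36.2
position: [0.6422, 0.1223, 0.0214]
tcp_rot: [[0.843, 0.539, 0.002], [0.539, -0.843, -0.0], [0.002, 0.001, -1.0]]
force: [-0.3, 0.3, -0.9]
opening: 0.396
grasp_force: 29.3
```

```bash
python3 go.py .6413 .1222 .0153 32.6
```

```text
t 36.2 pos [0.6422 0.1223 0.0214] calls 1 shift [-0.007 -0.004  0.051] per call [-0.007 -0.004  0.051] turn [ 0.001  -0.0013 -0.0001] F [-0.3  0.3 -0.9] j [ 1. 45. 85. -0. 50. 58.]
```

>>> drive_tool(
  steps=[
    [30,-0.004,-0.003,0.015,0,0,0],
    [30,-0.004,-0.003,0.028,0,0,0],
    [30,-0.004,-0.003,0.036,0,0,0],
    [30,-0.004,-0.003,0.042,0,0,0],
    [30,-0.004,-0.003,0.046,0,0,0],
    [30,-0.004,-0.003,0.046,0,0,0],
    [30,-0.004,-0.003,0.046,0,0,0],
  ],
)

```text
time_s: 36.9
position: [0.642, 0.1223, 0.0165]
tcp_rot: [[0.843, 0.539, 0.003], [0.539, -0.843, -0.0], [0.003, 0.002, -1.0]]
force: [-1.3, -1.0, 0.1]
opening: 0.401
grasp_force: 29.3
```

>>> drive_tool(
  steps=[
    [30,0,0,0.003,0,0,0],
    [30,0,0,0.006,0,0,0],
    [30,0,0,0.006,0,0,0],
  ],
)

```text
time_s: 37.2
position: [0.642, 0.1224, 0.0157]
tcp_rot: [[0.843, 0.539, 0.003], [0.539, -0.843, -0.0], [0.003, 0.002, -1.0]]
force: [0.0, 0.2, 0.1]
opening: 0.395
grasp_force: 29.3
```

>>> drive_tool(
  steps=[
    [30,0,0,0.003,0,0,0],
    [30,0,0,0.006,0,0,0],
    [30,0,0,0.006,0,0,0],
  ],
)

```text
time_s: 37.5
position: [0.6421, 0.1224, 0.0153]
tcp_rot: [[0.843, 0.539, 0.004], [0.539, -0.843, -0.0], [0.003, 0.002, -1.0]]
force: [-1.1, -0.1, 2.3]
opening: 0.398
grasp_force: 29.5
```

Contact at the grasp height (+2.3 N). Releasing and rising.

>>> drive_tool(
  steps=[
    [35,0,0,0,0,0,0],
    [40,0,0,0,0,0,0],
    [46,0,0,0,0,0,0],
    [54,0,0,0,0,0,0],
    [64,0,0,0,0,0,0],
    [66,0,0,0,0,0,0],
  ],
)

```text
time_s: 38.1
position: [0.6419, 0.1223, 0.0148]
tcp_rot: [[0.843, 0.539, 0.003], [0.539, -0.843, -0.0], [0.003, 0.002, -1.0]]
force: [0.3, 0.1, 0.4]
opening: 0.706
grasp_force: 0.0
```

>>> drive_tool(
  steps=[
    [66,0,0,-0.1,0,0,0],
    [66,0,0,-0.25,0,0,0],
    [66,0,0,-0.45,0,0,0],
    [66,0,0,-0.65,0,0,0],
    [66,0,0,-0.85,0,0,0],
    [66,0,0,-1,0,0,0],
    [66,0,0,-1,0,0,0],
  ],
)

```text
time_s: 38.8
position: [0.6441, 0.1225, 0.1391]
tcp_rot: [[0.842, 0.539, 0.011], [0.539, -0.842, 0.0], [0.009, 0.006, -1.0]]
force: [1.0, -0.1, -0.2]
opening: 0.756
grasp_force: 0.0
```

>>> drive_tool(
  steps=[
    [66,-0.2,0,-0.2,0,0,0],
    [66,-0.45,0,-0.4,0,0,0],
    [66,-0.7,0,-0.6,0,0,0],
    [66,-1,0,-0.7,0,0,0],
    [66,-1,0,-0.7,0,0,0],
    [66,-1,0,-0.7,0,0,0],
  ],
)

```text
time_s: 39.4
position: [0.5398, 0.0575, 0.2187]
tcp_rot: [[0.843, 0.538, 0.004], [0.538, -0.843, 0.0], [0.003, 0.002, -1.0]]
force: [1.0, -0.6, 0.9]
opening: 0.761
grasp_force: 0.0
```

>>> drive_tool(
  steps=[
    [66,-0.25,0,0,0,0,0],
    [66,-0.5,0,0,0,0,0],
    [66,-0.75,0,0,0,0,0],
    [66,-1,0,0,0,0,0],
    [66,-1,0,0,0,0,0],
    [66,-1,0,0,0,0,0],
  ],
)

```text
time_s: 40.0
position: [0.44, -0.0069, 0.2179]
tcp_rot: [[0.843, 0.538, 0.004], [0.538, -0.843, 0.0], [0.003, 0.002, -1.0]]
force: [0.4, -0.9, -0.3]
opening: 0.759
grasp_force: 0.0
```

Run:
```python
from rig import optics,read_state
from fit import *
t1=optics.capture("top");s1=optics.capture("scene")
B=[box([.641,.1223,np.radians(32.6)],.144,.084,0,.012),box([.641,.1223,np.radians(32.6)],.104,.044,.012,.026),box([.6326,-.1193,np.radians(26.4)],.092,.092,0,.012),disc([.6326,-.1193],.02,.073,.073),disc([.4595,-.2302],.05,0,.012),disc([.4595,-.2302],.01,.062,.062)]
out=[]
for c,x0,y0 in((t1,190,110),(s1,130,190)):
    k=2 if c is t1 else 1
    I=cv2.resize(c["color"][y0:y0+200,x0:x0+320],(800,500),interpolation=cv2.INTER_CUBIC)
    if c is s1: I=cv2.resize(c["color"][y0:y0+200,x0:x0+345],(862,500),interpolation=cv2.INTER_CUBIC)
    for b in B:
        q=(proj(c,b)-[x0,y0]+.5)*2.5-.5; h=len(q)//2
        cv2.polylines(I,[q[h:].round().astype(int)],True,(0,255,0),1)
    out.append(I)
cv2.imwrite("pics/f_t.png",out[0]);cv2.imwrite("pics/f_s.png",out[1][:,:800]); print(read_state()["position"])
```

```text
[ 0.44067293 -0.00667616  0.21813832]
```

View pics/f_t.png

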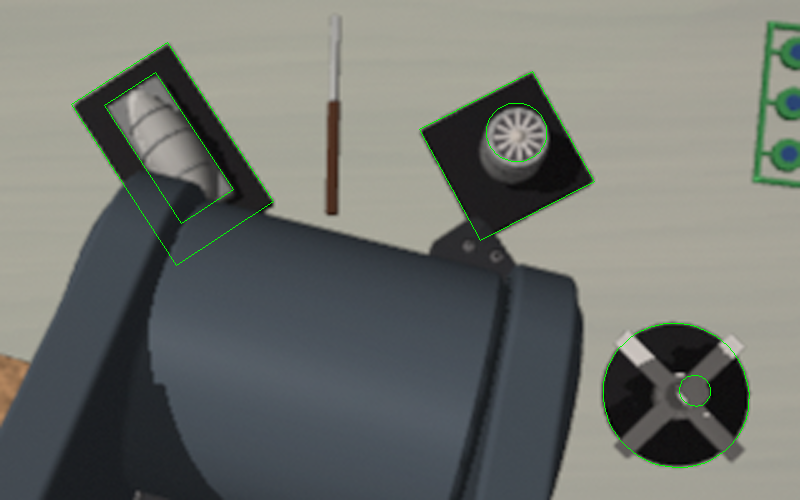

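The top view shows the three pieces on their own stands, with the overlays matching to about a pixel: canopy lengthwise on the oblong stand (170,148), engine centred on the square one (517,133), rotor centred on the round one (678,397). The burnisher hasn't moved.

```bash
python3 -c "
from rig import order;print(order.hand_in())"
```

```text
the job is handed in; nothing more can be done
None
```

The job is handed in: the rotor is on the round stand, the engine on the square one and the canopy lengthwise on the oblong one, each centred to about 2 mm. I never touched the burnisher or the caliper, but the arm hid the caliper in the last picture, so only the burnisher was seen unmoved.

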